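# Gang the axle saddles in the drill vise

### The arm

A 6-joint arm with a two-finger parallel gripper is mounted at the origin on the work surface. World frame = base frame: x ahead of the robot, y to its left, z up, the work surface at z = 0. Lengths are in mm, angles in rad, forces in N, time in s.
With the tool pointing down it reaches from about 275 to 850 mm from the base axis. Payload 19 kg.
Tool frame: the origin (TCP) lies midway between the tips of the shut fingers; the grasp point (between the pads) lies 19 mm behind it; z points along the fingers, y is the line along which they close (so a half turn about z gives the same grasp; the last joint's range is limited). The gripper opens to 85 mm and grips with 20 to 120 N. Pads are 22 mm wide; open, the fingers measure 114 mm over their backs; the gripper's body (76 mm by 85 mm) begins 54 mm behind the grasp point. The pads swing forward as they close: fully open they stand 13 mm farther back than shut.
Start: joints at [-1.25, 0.15, 1.437, -0, 1.554, -0.134], TCP at [252.558, -516.531, 231.267] pointing down, gripper open.
Joint ranges: [-2.8, 2.8], [-0.68, 2.1], [0.12, 2.68], [-1.39, 4.53], [0.16, 2.79], [-2.81, 2.81]. Speed limits (rad/s): [1.89, 1.89, 2.22, 3.01, 3.01, 3.01].

### API

Orientations are given as a rotation vector (axis times angle).
In Python, from station import r, cams gives the robot as it stands.
- The arm moves only by the tool play_rows, never from a script. Its argument "increments" is a list of rows, each an object of numbers: "tx", "ty", "tz": the shift along the tool's x, y, z normalised to -1 to 1, where 1 is 30 cm; "wx", "wy", "wz": the turn, a rotation vector about the tool's x, y, z normalised to -1 to 1, where 1 is 180 degrees. In form: [{"tx": .., "ty": .., "tz": .., "wx": .., "wy": .., "wz": ..}, ...]. A call has 1 to 8 rows; each row shifts and turns the commanded pose from where the row before left it, along the tool's axes as they then stand; what a row does not reach is not made up. A row lasts 1/12 s, in which the tool goes at most 41.7 mm and 7.16 degrees, less where a joint would pass 70% of its speed; a pose out of reach is approached as far as the arm can. A call with a number of a shift or a turn outside -1 to 1 is refused whole. A call with a gripper value outside its range is refused whole. "fingers" is the opening, from 0 (shut) to 1 (fully open), set as the call begins (left out, the last holds). The fingers move at their own pace and stop on an object; "newtons" is the grip in N (left out, the last holds). Time passes only in rows, so rows that do not move let the fingers close. It gives the time, the measured TCP pose, the force, the opening and the grip force at its end, in the units of the state.
- r.read_state(): the state, without advancing time (a new reading comes with each control period).
- cams.snapshot(name): name is "side" or "top" or "wrist"; returns the picture (420x560x3 uint8, red, green, blue); there is no depth.
- cams.camera_params(name): a dict with "camera_matrix" (3x3 intrinsics, pixels), "k1" (the pictures are not rectified: a ray, as slopes to the right and down, at radius r is drawn at 1 + k1 r^2 times it, then the intrinsics apply), "view" (4x4, takes a point from world to camera coordinates); the wrist camera has in their place "T_tool_cam" (4x4, takes a point from camera to tool coordinates, whose origin is the TCP and whose axes are the flange's). Camera axes: x right, y down, z forward; pixel columns grow to the right and rows downward; lengths in mm; the calibration is good to about 2 mm. A picture is of the moment at which its call begins: read the wrist's pose just before it. camera_params takes no time and is no camera call.
- r.job_done(): hands the job in; it is judged then, once.
The state is a dict: "clock": time; "joints": joint angles; "qd": joint speeds; "joint_torque": joint torques, N m; "tool_pos": TCP position; "tcp_rot": TCP orientation; "force": force on the tool from outside, world axes, zero at the start; "wrist_torque": the same for the moment, N m; "width": opening from 0.0 (shut) to 1.0 (fully open); "grasp_force": force on a finger pad.
Only numpy, scipy, OpenCV 4.12 (cv2) and the standard library are available. Lean on these libraries where they do the work, as an engineer would, in place of code of your own. Each camera call takes 0.05 s, during which the arm holds its last target. There are 200 camera calls.

### The job

Clear the vise: lift out the bottom bracket shell that stands loose between the jaws and set it, foot down, on the narrow raised wooden rest. Then stand every axle saddle (there are two to four) on the narrow bar between the jaws, groove up, centred on the bar, one behind the other with their long sides parallel to the jaw faces, opening the vise with its crank first if the row needs more room. Crank the jaw in until it grips the whole row firmly, lay the square aluminium file guide along the grooves so that it lies down in all of them, let go, and leave the other parts on the cart where they are.

Things in the scene. Friction and masses are not known exactly. Their poses are not given: they have to be found in the camera images.
- vise: grey cast drill vise fixed to the cart top, turned up to 15 degrees. Origin at its underside; y axis = the way the jaw slides, from crank end (-y) to fixed jaw (+y); z up. Bed 84 wide (x), top at z=50; at y=-125 to -105 an end block up to z=86. Fixed jaw: steel, 46 wide (x), face at y=45, top at z=84
- bar_end (a point): axes as the vise: the point on the top centre line of the narrow steel bar on the vise bed, where it meets the fixed jaw's face (vise x=0, y=45, z=66). The bar is 18 wide (x), its top 16 above the bed, and runs from here 150 towards -y, passing under the sliding jaw. The jaws rise 18 above the bar
- jaw: the sliding jaw, steel, 46 wide (vise x) x 26 thick, top at z=84 of the vise. Origin at the middle of its gripping face (the one towards the fixed jaw), at bed height. Gap between the jaws = 45 mm minus its y in the vise frame. It moves only when the crank turns
- crank (a joint): crank angle (rad, limits -14.9 to 15.3). Growing = clockwise seen from the handle end = jaw closes, 16 mm a turn: gap in mm = 66 - 16*angle/6.283 (27 to 104 possible). At 0 the handle is straight up; at angle a it is at vise x = 38*sin(a), z = 70+38*cos(a). Friction 3 to 4 N at the handle; stays where left, and the screw keeps its clamping force when let go
- screw (a point): axes as the vise: point on the crank's horizontal axis (parallel to vise y) level with the middle of the handle; vise x=0, y=-198, z=70
- handle (a point): middle of the crank's round wooden handle sleeve: 16 diameter, 54 long, parallel to the vise's y axis, 38 off the crank axis. The sleeve spins freely on its pin, so it can stay pinched from above all the way round. The crank arm lies 38 from this point towards the vise; its hub has radius 10
- shell: a grey cast-iron bottom bracket shell with a flat foot: barrel 40 diameter, 62 long along its x axis, axis 24 above the underside; foot 50 (x) x 44 (y) x 8; 44 high in all; origin at the centre of the foot's underside; 0.45 kg. Starts foot down on the vise's bar, loose between the open jaws, barrel parallel to the jaw faces
- rest: a low rest fixed right of the vise: a narrow wooden beam 36 wide (x) x 130 long (y) on two posts, top 60 above the cart top; origin at its underside, z up
- saddle1: dark bare steel axle saddle, 56 long (x axis) x 20 thick (y) x 30 high (z); an open groove 32 wide, 8 deep crosses the middle of its top, leaving a horn 12 wide at each end. Origin at the centre of its underside, z axis up out of the groove; about 0.18 kg. Starts standing upright, left of the vise. May be absent (None)
- saddle2: dark bare steel axle saddle, 56 long (x axis) x 20 thick (y) x 30 high (z); an open groove 32 wide, 8 deep crosses the middle of its top, leaving a horn 12 wide at each end. Origin at the centre of its underside, z axis up out of the groove; about 0.18 kg. Starts standing upright, left of the vise. May be absent (None)
- saddle3: dark bare steel axle saddle, 56 long (x axis) x 20 thick (y) x 30 high (z); an open groove 32 wide, 8 deep crosses the middle of its top, leaving a horn 12 wide at each end. Origin at the centre of its underside, z axis up out of the groove; about 0.18 kg. Starts standing upright, left of the vise. May be absent (None)
- saddle4: dark bare steel axle saddle, 56 long (x axis) x 20 thick (y) x 30 high (z); an open groove 32 wide, 8 deep crosses the middle of its top, leaving a horn 12 wide at each end. Origin at the centre of its underside, z axis up out of the groove; about 0.18 kg. Starts standing upright, left of the vise. May be absent (None)
- guide: a square aluminium bar, the file guide: 110 long (x axis) x 24 x 24, origin at its middle, 0.2 kg, any long face may be down; starts lying beyond the vise
- adapter: a brass valve adapter, 22 diameter, 26 high, standing among the saddles; leave alone
- pedal: a turquoise plastic pedal, 90 x 72 x 24, beyond the crank; leave alone
- hanger: a flat silver derailleur hanger, 6 thick, lying near the robot; leave alone
- grease: a grease can, 70 diameter, 90 high, at the left; leave alone
- cone: a small steel hub cone, 34 diameter, 22 high, at the near right; leave alone

How it is judged (in metres and radians):
At the end, for the whole second after the job is handed in: Every saddle present stands on the bar between the jaws (upright 0.12 rad, parallel 0.14 rad, within 14 mm of the bar's middle), the jaw presses the row with over 8 N, the guide lies level on the floor of all their grooves, the shell rests foot down on the beam (within 16 mm across, 55 mm along) (z of saddle1 in the frame of vise between 0.062 and 0.07 m and x of saddle1 in the frame of vise between -0.014 and 0.014 m and y of saddle1 in the frame of vise between -0.042 and 0.04 m and angle between each of saddle1, saddle2, saddle3, saddle4, shell's own z axis and vertical below 0.12 rad and angle between the x axis of each of saddle1, saddle2, saddle3, saddle4 and the x axis of vise, either way round below 0.14 rad and linear speed of each of saddle1, saddle2, saddle3, saddle4, guide, shell below 0.01 m/s and z of saddle2 in the frame of vise between 0.062 and 0.07 m and x of saddle2 in the frame of vise between -0.014 and 0.014 m and y of saddle2 in the frame of vise between -0.042 and 0.04 m and z of saddle3 in the frame of vise between 0.062 and 0.07 m and x of saddle3 in the frame of vise between -0.014 and 0.014 m and y of saddle3 in the frame of vise between -0.042 and 0.04 m and z of saddle4 in the frame of vise between 0.062 and 0.07 m and x of saddle4 in the frame of vise between -0.014 and 0.014 m and y of saddle4 in the frame of vise between -0.042 and 0.04 m and z of guide in the frame of vise between 0.096 and 0.104 m and angle between guide's own x axis and vertical between 1.49 and 1.65 rad and x of guide in the frame of vise between -0.022 and 0.022 m and angle between the x axis of guide and the y axis of vise, either way round below 0.25 rad and x of saddle1 in the frame of guide between -0.05 and 0.05 m and x of saddle2 in the frame of guide between -0.05 and 0.05 m and x of saddle3 in the frame of guide between -0.05 and 0.05 m and x of saddle4 in the frame of guide between -0.05 and 0.05 m and contact force between jaw and anything else above 8 N and z of shell in the frame of rest between 0.056 and 0.064 m and x of shell in the frame of rest between -0.016 and 0.016 m and y of shell in the frame of rest between -0.055 and 0.055 m); the robot touches nothing.
It fails at once if the adapter is shoved more than 6 cm from its place (distance of adapter from where it was at the start of the episode above 0.06 m).
It fails at once if the pedal is shoved more than 6 cm from its place (distance of pedal from where it was at the start of the episode above 0.06 m).
It fails at once if the hanger is shoved more than 6 cm from its place (distance of hanger from where it was at the start of the episode above 0.06 m).
It fails at once if the grease is shoved more than 6 cm from its place (distance of grease from where it was at the start of the episode above 0.06 m).
It fails at once if the cone is shoved more than 6 cm from its place (distance of cone from where it was at the start of the episode above 0.06 m).
Of saddle1, saddle2, saddle3, saddle4 only 2 to 4 are there at a start; the rules pass over those that are not, and their reading is None.
At some moment in a run one of guide may be knocked a few centimetres aside while the robot is not near it.
It also fails if it takes over 210 s, if anything falls off the work surface, if the arm or the gripper's body presses on something with over 40 N, if the wrist force passes 120 N, or if a joint passes its speed limit or range.

## Working session

There is one attempt and no reset: what is moved stays moved. The work goes in short steps, Python scripts to look and compute and a tool call to move; the robot and the scene stay as the last step left them, time stands still between calls to the robot, and variables do not carry over. Pictures are saved under pics/ and viewed, at most 14 in all, crops included, and the job is handed in when it is done.

Besides the shell and the picture viewer there is one more tool, called after "Call:" as name(argument=value, ...) on one line, values as JSON. play_rows: Moves the arm, as the interface text tells. Its arguments: {"type":"object","properties":{"increments":{"type":"array"},"fingers":{"type":"number"},"newtons":{"type":"number"}},"required":["increments"]}

```bash
ls; mkdir -p pics; python3 - <<'E'
from station import r,cams
import cv2,numpy as np
s=r.read_state(); print(s)
for n in ("side","top","wrist"):
    im=cams.snapshot(n); cv2.imwrite(f"pics/{n}0.png",im[:,:,::-1])
    p=cams.camera_params(n); print(n,{k:np.round(v,4).tolist() for k,v in p.items()})
E
```

```text
pics
{'clock': 0.0, 'joints': array([-1.25002252e+00,  1.50930127e-01,  1.43800875e+00, -5.51670755e-06,
        1.55380977e+00, -1.33971097e-01]), 'qd': array([ 0.00072059, -0.00156898, -0.00076489, -0.00064593,  0.0008991 ,
       -0.00072945]), 'joint_torque': array([-2.30425700e-03, -7.13053179e+01, -5.70868742e+01, -1.85329241e-04,
        9.06700850e-03, -3.84203236e-05]), 'tool_pos': array([ 252.47622427, -516.33083217,  230.71838321]), 'tcp_rot': array([-3.05961365e+00, -7.07913564e-01,  1.77914605e-04]), 'force': array([-0.66494665,  0.04181538,  0.57573032]), 'wrist_torque': array([ 0.01441189,  0.02619358, -0.05543211]), 'grasp_force': 0.0, 'width': 1.0007863742377414}
side {'camera_matrix': [[485.7446, 0.0, 276.0519], [0.0, 485.7446, 207.6015], [0.0, 0.0, 1.0]], 'k1': 0.0462, 'view': [[-0.9936, -0.1128, -0.0091, 547.0383], [-0.0672, 0.6531, -0.7543, 74.6036], [0.091, -0.7488, -0.6565, 1237.6864], [0.0, 0.0, 0.0, 1.0]]}
top {'camera_matrix': [[447.5974, 0.0, 278.6852], [0.0, 447.5974, 214.9857], [0.0, 0.0, 1.0]], 'k1': -0.0595, 'view': [[0.0117, -0.9999, 0.0051, 49.8771], [-0.9941, -0.0122, -0.1082, 548.7737], [0.1083, -0.0038, -0.9941, 1094.8774], [0.0, 0.0, 0.0, 1.0]]}
wrist {'camera_matrix': [[290.1147, 0.0, 278.2056], [0.0, 290.1147, 208.546], [0.0, 0.0, 1.0]], 'k1': -0.0017, 'T_tool_cam': [[-0.0008, -0.9538, -0.3005, 76.0929], [1.0, -0.0008, -0.0004, -0.971], [0.0001, -0.3005, 0.9538, -142.2434], [0.0, 0.0, 0.0, 1.0]]}
```

View pics/top0.png

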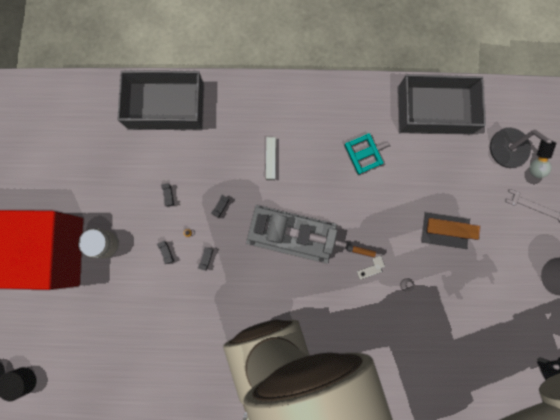

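View pics/side0.png

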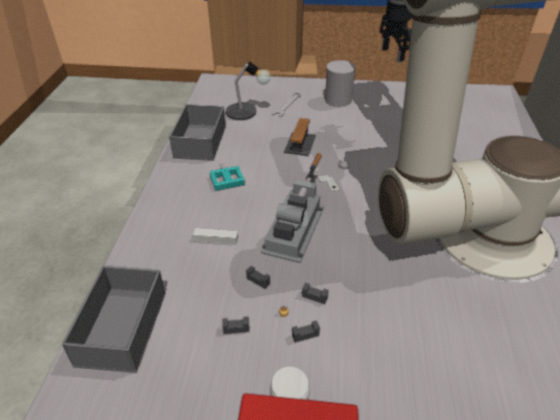

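```bash
cat > lib.py <<'E'
import numpy as np,cv2
from scipy.spatial.transform import Rotation as R
from station import r,cams
class View:
    """picture + calibration, pixel <-> world"""
    def __init__(s,name,save=None):
        st=r.read_state(); p=cams.camera_params(name)
        s.im=cams.snapshot(name)[:,:,::-1].copy()
        s.K=np.array(p["camera_matrix"]); s.d=np.array([p["k1"],0,0,0.])
        if name=="wrist":
            T=np.eye(4); T[:3,:3]=R.from_rotvec(st["tcp_rot"]).as_matrix(); T[:3,3]=st["tool_pos"]
            s.W=T@np.array(p["T_tool_cam"])
        else: s.W=np.linalg.inv(np.array(p["view"]))
        if save: cv2.imwrite(f"pics/{save}.png",s.im); np.savez(f"pics/{save}.npz",K=s.K,d=s.d,W=s.W)
    @classmethod
    def load(c,n):
        v=c.__new__(c); z=np.load(f"pics/{n}.npz"); v.K,v.d,v.W=z["K"],z["d"],z["W"]; v.im=cv2.imread(f"pics/{n}.png"); return v
    def ray(s,px):
        q=cv2.undistortPoints(np.array(px,float).reshape(-1,1,2),s.K,s.d)[:,0]
        D=np.c_[q,np.ones(len(q))]@s.W[:3,:3].T
        return s.W[:3,3],D/np.linalg.norm(D,axis=1)[:,None]
    def plane(s,px,z):
        o,D=s.ray(px); return o+D*((z-o[2])/D[:,2])[:,None]
    def proj(s,P):
        V=np.linalg.inv(s.W); rv=cv2.Rodrigues(V[:3,:3])[0]
        return cv2.projectPoints(np.array(P,float).reshape(-1,1,3),rv,V[:3,3],s.K,s.d)[0][:,0]
def tri(v1,p1,v2,p2):
    """midpoints and ray gaps"""
    o1,D1=v1.ray(p1); o2,D2=v2.ray(p2); P=[];g=[]
    for a,b in zip(D1,D2):
        t=np.linalg.lstsq(np.c_[a,-b],o2-o1,rcond=None)[0]; x,y=o1+a*t[0],o2+b*t[1]
        P.append((x+y)/2); g.append(np.linalg.norm(x-y))
    return np.array(P),np.array(g)
def delta(target,yaw=None):
    """shift in tool axes (normalised) and turn to a downward pose of given yaw (deg of tool x)"""
    st=r.read_state(); Rm=R.from_rotvec(st["tcp_rot"]); out=Rm.inv().apply(np.array(target,float)-st["tool_pos"])/300
    w=None
    if yaw is not None:
        c,s_=np.cos(np.radians(yaw)),np.sin(np.radians(yaw))
        T=R.from_matrix(np.array([[c,s_,0],[s_,-c,0],[0,0,-1]])); w=(Rm.inv()*T).as_rotvec()/np.pi
    return out.round(4),None if w is None else w.round(4)
E
python3 - <<'E'
from lib import *
class V0(View):pass
import numpy as np
t=View("top","top1")
for n,p,z in [("rest",(453,229),60),("shell",(277,228),100),("handle",(368,252),100),("guide",(271,158),24),("s1",(169,195),30),("s2",(222,207),30),("s3",(167,252),30),("s4",(207,258),30),("ad",(188,233),26),("hanger",(371,268),6),("cone",(407,285),20),("pedal",(364,153),24)]:
    print(n,t.plane([p],z)[0].round(0))
print(delta((400,0,420),78))
E
```

```text
rest [ 515. -373.   60.]
shell [510.  60. 100.]
handle [ 456. -153.  100.]
guide [695.  78.  24.]
s1 [596. 335.  30.]
s2 [567. 199.  30.]
s3 [452. 334.  30.]
s4 [438. 234.  30.]
ad [500. 284.  26.]
hanger [ 418. -180.    6.]
cone [ 376. -268.   20.]
pedal [ 712. -161.   24.]
(array([ 1.1979, -1.3309, -0.6291]), array([-2.000e-04, -1.000e-04, -2.886e-01]))
```

Call:
play_rows(increments=[{"tz":-0.06,"wz":-0.0361},{"tz":-0.06,"wz":-0.0361},{"tz":-0.06,"wz":-0.0361},{"tz":-0.06,"wz":-0.0361},{"tz":-0.06,"wz":-0.0361},{"tz":-0.06,"wz":-0.0361},{"tz":-0.06,"wz":-0.0361},{"tz":-0.06,"wz":-0.0361}], fingers=1)

```text
$.increments[0]: bad value
```

Call:
play_rows(increments=[{"tx":0.1,"ty":0.085},{"tx":0.1,"ty":0.085},{"tx":0.1,"ty":0.085},{"tx":0.1,"ty":0.085},{"tx":0.1,"ty":0.085},{"tx":0.1,"ty":0.085},{"tx":0.1,"ty":0.085},{}])

```text
$.increments[0]: bad value
```

```bash
python3 - <<'E'
from lib import *
View("wrist","wa"); s=r.read_state(); print(s["tool_pos"],s["joints"],s["clock"]); print(delta((500,30,350),78))
E
```

```text
[ 252.52460936 -516.4473738   230.9983308 ] [-1.25001447e+00  1.50753675e-01  1.43764836e+00  8.70733664e-06
  1.55382886e+00 -1.33978962e-01] 0.25
(array([ 1.5412, -1.2743, -0.3957]), array([-2.000e-04, -1.000e-04, -2.886e-01]))
```

Call:
play_rows(increments=[{"tx":0,"ty":0,"tz":-0.06,"wx":0,"wy":0,"wz":-0.0361},{"tx":0,"ty":0,"tz":-0.06,"wx":0,"wy":0,"wz":-0.0361},{"tx":0,"ty":0,"tz":-0.06,"wx":0,"wy":0,"wz":-0.0361},{"tx":0,"ty":0,"tz":-0.06,"wx":0,"wy":0,"wz":-0.0361},{"tx":0,"ty":0,"tz":-0.06,"wx":0,"wy":0,"wz":-0.0361},{"tx":0,"ty":0,"tz":-0.06,"wx":0,"wy":0,"wz":-0.0361},{"tx":0,"ty":0,"tz":-0.06,"wx":0,"wy":0,"wz":-0.0361},{"tx":0,"ty":0,"tz":-0.06,"wx":0,"wy":0,"wz":-0.0361}], fingers=1)

```text
clock: 0.92
tool_pos: [252.5, -516.4, 376.1]
tcp_rot: [-2.435, -1.985, -0.0]
force: [0.6, 0.2, 0.0]
width: 0.999
grasp_force: 0.0
```

Call:
play_rows(increments=[{"tx":0.1,"ty":0.085,"tz":0,"wx":0,"wy":0,"wz":0},{"tx":0.1,"ty":0.085,"tz":0,"wx":0,"wy":0,"wz":0},{"tx":0.1,"ty":0.085,"tz":0,"wx":0,"wy":0,"wz":0},{"tx":0.1,"ty":0.085,"tz":0,"wx":0,"wy":0,"wz":0},{"tx":0.1,"ty":0.085,"tz":0,"wx":0,"wy":0,"wz":0},{"tx":0.1,"ty":0.085,"tz":0,"wx":0,"wy":0,"wz":0},{"tx":0.1,"ty":0.085,"tz":0,"wx":0,"wy":0,"wz":0},{"tx":0,"ty":0,"tz":0,"wx":0,"wy":0,"wz":0}])

```text
clock: 1.58
tool_pos: [474.8, -343.9, 374.9]
tcp_rot: [-2.435, -1.984, -0.003]
force: [0.1, -0.1, -0.4]
width: 1.001
grasp_force: 0.0
```

```bash
python3 - <<'E'
from lib import *
View("wrist","wa"); s=r.read_state(); print(s["tool_pos"],s["joints"],s["clock"]); print(delta((500,30,350),78))
E
```

```text
[ 472.92752059 -345.76980633  374.89539862] [-7.63055596e-01  1.69890160e-01  1.12936097e+00  5.10141150e-04
  1.84304490e+00 -5.58547261e-01] 1.6333
(array([ 1.2447, -0.1658,  0.084 ]), array([-0.0001, -0.0003,  0.0016]))
```

Call:
play_rows(increments=[{"tx":0.13,"ty":-0.02,"tz":0.01,"wx":0,"wy":0,"wz":0},{"tx":0.13,"ty":-0.02,"tz":0.01,"wx":0,"wy":0,"wz":0},{"tx":0.13,"ty":-0.02,"tz":0.01,"wx":0,"wy":0,"wz":0},{"tx":0.13,"ty":-0.02,"tz":0.01,"wx":0,"wy":0,"wz":0},{"tx":0.13,"ty":-0.02,"tz":0.01,"wx":0,"wy":0,"wz":0},{"tx":0.13,"ty":-0.02,"tz":0.01,"wx":0,"wy":0,"wz":0},{"tx":0.13,"ty":-0.02,"tz":0.01,"wx":0,"wy":0,"wz":0},{"tx":0,"ty":0,"tz":0,"wx":0,"wy":0,"wz":0}])

```text
clock: 2.3
tool_pos: [485.7, -67.5, 354.5]
tcp_rot: [-2.436, -1.982, -0.002]
force: [-0.7, -0.9, 0.5]
width: 0.998
grasp_force: 0.0
```

```bash
python3 - <<'E'
from lib import *
View("wrist","wb")
E
```

Call:
play_rows(increments=[{"tx":0.13,"ty":0,"tz":0,"wx":0,"wy":0,"wz":0},{"tx":0.13,"ty":0,"tz":0,"wx":0,"wy":0,"wz":0},{"tx":0.13,"ty":0,"tz":0,"wx":0,"wy":0,"wz":0},{"tx":0,"ty":0,"tz":0,"wx":0,"wy":0,"wz":0},{"tx":0,"ty":0,"tz":0,"wx":0,"wy":0,"wz":0}])

```text
clock: 2.77
tool_pos: [510.6, 42.4, 354.1]
tcp_rot: [-2.439, -1.98, 0.001]
force: [-0.6, 0.4, -0.1]
width: 0.999
grasp_force: 0.0
```

```bash
python3 - <<'E'
from lib import *
View("wrist","wc"); s=r.read_state(); print(s["tool_pos"],s["joints"],s["clock"]); print(delta((500,270,350),78))
E
```

```text
[510.5510416   41.40706072 354.12732908] [-6.93199080e-02  7.35434264e-03  1.34696954e+00 -4.10772585e-04
  1.78766445e+00  1.39019860e-01] 2.8167
(array([ 0.7382, -0.1921,  0.0135]), array([-0.0001,  0.0001,  0.0003]))
```

Call:
play_rows(increments=[{"tx":0.13,"ty":-0.02,"tz":0,"wx":0,"wy":0,"wz":0},{"tx":0.13,"ty":-0.02,"tz":0,"wx":0,"wy":0,"wz":0},{"tx":0.13,"ty":-0.02,"tz":0,"wx":0,"wy":0,"wz":0},{"tx":0.13,"ty":-0.02,"tz":0,"wx":0,"wy":0,"wz":0},{"tx":0.13,"ty":-0.02,"tz":0,"wx":0,"wy":0,"wz":0},{"tx":0.13,"ty":-0.02,"tz":0,"wx":0,"wy":0,"wz":0},{"tx":0,"ty":0,"tz":0,"wx":0,"wy":0,"wz":0},{"tx":0,"ty":0,"tz":0,"wx":0,"wy":0,"wz":0}])

```text
clock: 3.48
tool_pos: [524.3, 278.2, 353.7]
tcp_rot: [-2.44, -1.978, 0.002]
force: [0.6, -0.8, -0.6]
width: 0.998
grasp_force: 0.0
```

```bash
python3 - <<'E'
from lib import *
View("wrist","wd"); s=r.read_state(); print(s["tool_pos"],s["joints"],s["clock"])
E
```

```text
[524.35907879 277.21770889 353.98771713] [ 3.56675780e-01  1.80837229e-01  1.15829321e+00 -3.67887516e-04
  1.80313647e+00  5.66130485e-01] 3.5333
```

View pics/wc.png

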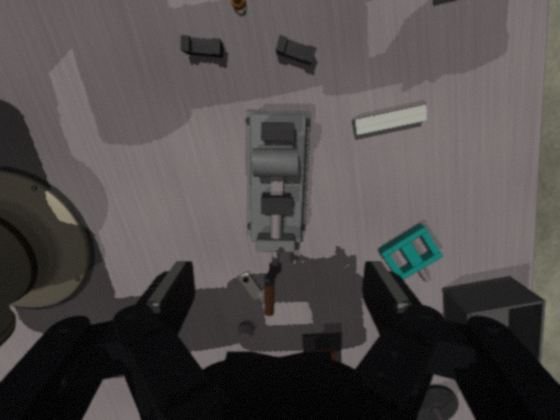

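View pics/wd.png

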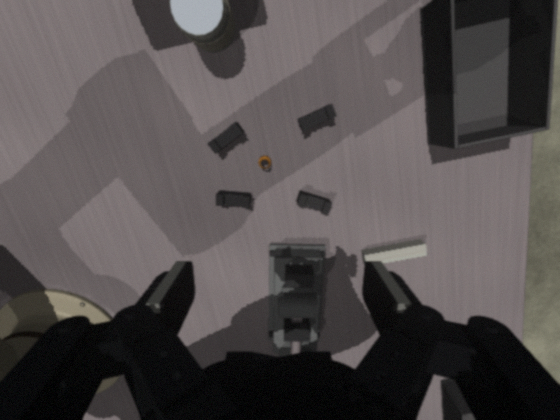

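View pics/wb.png

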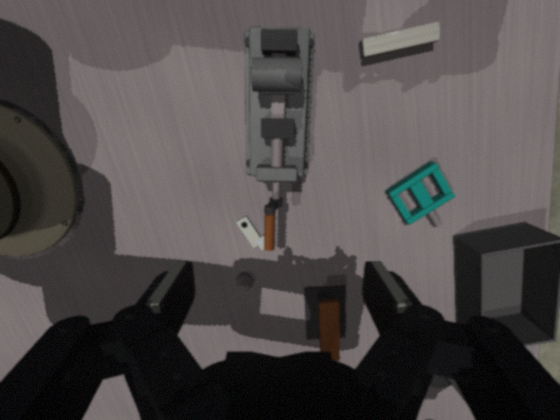

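```bash
python3 - <<'E'
from lib import *
out=[]
for n,(y0,y1) in (("wc",(103,258)),("wb",(20,190))):
    v=View.load(n); c=v.im[y0:y1,230:330].astype(float); c=np.clip((c/255)**.6*255*1.15,0,255).astype(np.uint8)
    c=cv2.resize(c,None,fx=3.5,fy=3.5,interpolation=cv2.INTER_CUBIC)
    c=cv2.copyMakeBorder(c,0,600-c.shape[0],0,10,cv2.BORDER_CONSTANT)
    for k in range(0,y1-y0,10): cv2.putText(c,str(y0+k),(0,int(k*3.5)+4),0,.3,(0,255,255),1); cv2.line(c,(0,int(k*3.5)),(350,int(k*3.5)),(0,255,255) ,1) if k%50==0 else None
    for k in range(0,100,10): cv2.putText(c,str(230+k),(int(k*3.5)-8,595),0,.3,(0,255,0),1)
    out.append(c)
cv2.imwrite("pics/vz.png",np.hstack(out))
# orange
for n in("wb","wc","top1"):
    v=View.load(n); h=cv2.cvtColor(v.im,cv2.COLOR_BGR2HSV); m=cv2.inRange(h,(3,130,50),(18,255,255))
    for c in cv2.findContours(m,0,2)[0]:
        if cv2.contourArea(c)>40: print(n,cv2.contourArea(c),cv2.minAreaRect(c))
E
```

```text
wb 829.5 ((329.0, 330.5), (57.0, 18.0), 90.0)
wb 256.0 ((269.0, 232.0), (34.0, 8.0), 90.0)
wc 96.0 ((268.5, 300.0), (5.0, 28.0), 0.0)
wc 46.5 ((237.5, 3.5), (7.0, 13.0), 90.0)
top1 95.5 ((363.47064208984375, 251.11766052246094), (22.313274383544922, 5.335783958435059), 14.03624439239502)
top1 645.5 ((24.892335891723633, 264.98358154296875), (49.65754318237305, 45.30778503417969), 1.548157811164856)
top1 50.0 ((45.23076248168945, 232.15383911132812), (14.97690486907959, 8.875203132629395), 33.69007110595703)
top1 669.5 ((453.052001953125, 228.66184997558594), (51.85150146484375, 14.6735200881958), 8.746162414550781)
```

View pics/vz.png

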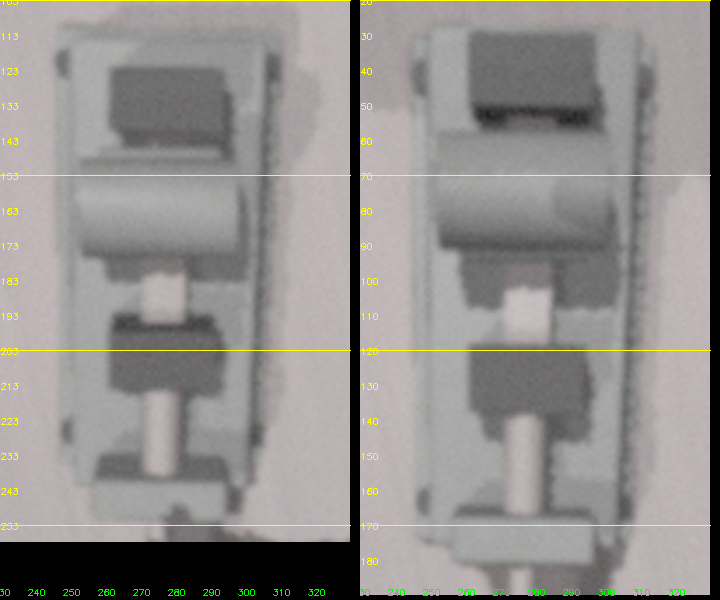

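```bash
python3 - <<'E'
from lib import *
b=View.load("wb");c=View.load("wc");d=View.load("wd");t=View.load("top1")
N=["fixL","fixR","slL","slR","slbL","slbR","endL","endR"]
C=[(262,140.5),(295,140.5),(261.5,196),(294,196),(261.5,214),(294,214),(256.5,241),(294.5,241)]
B=[(262,50),(297.5,50),(262,119),(294.5,119),(262,138.5),(295,138.5),(256.5,169),(296.5,169)]
P,g=tri(c,C,b,B)
for n,p,gg,x,y in zip(N,P,g,c.plane(C,84),b.plane(B,84)): print(n,p.round(1),gg.round(1),x[:2].round(1),y[:2].round(1))
# handle
P,g=tri(b,[(269,232)],c,[(268.5,298)]);print("handle",P.round(1),g); P,g=tri(b,[(269,232)],t,[(363.5,251.1)]);print("handle",P.round(1),g)
# bed outline corners top z=50
print(b.plane([(249.5,27),(312,27),(249,175)],50).round(1))
# rest in wb (partly), top
print("rest", t.plane(cv2.boxPoints(((453.05,228.66),(51.85,14.67),8.746)),60).round(0), t.plane([(453.05,228.66)],60))
a=View.load("wa"); h=cv2.cvtColor(a.im,cv2.COLOR_BGR2HSV); m=cv2.inRange(h,(3,130,40),(18,255,255))
for q in cv2.findContours(m,0,2)[0]:
    if cv2.contourArea(q)>40:
        R_=cv2.minAreaRect(q); print(R_, a.plane([R_[0]],60), a.plane(cv2.boxPoints(R_),60).round(0))
# dark saddles in wd
g_=cv2.cvtColor(d.im,cv2.COLOR_BGR2GRAY)
for (x,y) in [(228,139),(317,121),(235,200),(314,202)]:
    w=g_[y-25:y+25,x-25:x+25]; th,_=cv2.threshold(w,0,255,cv2.THRESH_BINARY_INV+cv2.THRESH_OTSU); print("otsu",th,w.min(),np.median(w))
cv2.imwrite("pics/sz.png",cv2.resize(np.clip((d.im[100:220,200:345].astype(float)/255)**.5*300,0,255).astype(np.uint8),None,fx=5,fy=5,interpolation=cv2.INTER_CUBIC))
E
```

```text
fixL [496.8  92.7  84.9] 0.0 [496.7  92.6] [496.8  92.8]
fixR [541.2  83.3  85.2] 0.6 [541.5  83.2] [541.   83.6]
slL [477.   11.1  68.5] 1.0 [478.3  15.1] [478.2  10.9]
slR [523.6   1.4  68.7] 2.8 [525.    5.2] [521.5   1.9]
slbL [471.5 -14.6  76.5] 1.0 [472.  -12.1] [472.5 -14.3]
slbR [518.6 -24.4  76.6] 2.0 [519.7 -22.2] [517.3 -23.7]
endL [454.8 -54.4  81.9] 1.0 [454.7 -53.4] [455.5 -54.2]
endR [511.8 -66.2  82.2] 0.5 [512.1 -65.5] [511.5 -65.9]
handle [[ 454.  -145.8  101. ]] [0.50916999]
handle [[ 456.9 -138.6  120.3]] [0.92682589]
[[486.1 130.4  50. ]
 [568.7 113.2  50. ]
 [438.2 -66.1  50. ]]
rest [[ 507. -306.   60.]
 [ 543. -313.   60.]
 [ 525. -441.   60.]
 [ 489. -434.   60.]] [[ 516.22585796 -373.36906316   60.        ]]
((124.5, 414.5), (9.0, 31.0), 90.0) [[  46.89062912 -791.49104001   60.        ]] [[  19. -773.   60.]
 [  84. -786.   60.]
 [  75. -810.   60.]
 [  10. -797.   60.]]
((445.5, 397.0), (44.0, 57.0), 90.0) [[ 717.04899101 -880.55499258   60.        ]] [[ 663. -810.   60.]
 [ 775. -833.   60.]
 [ 775. -956.   60.]
 [ 655. -931.   60.]]
((443.5, 295.5), (13.0, 7.0), 90.0) [[ 721.67279064 -632.49670081   60.        ]] [[ 716. -617.   60.]
 [ 728. -620.   60.]
 [ 727. -648.   60.]
 [ 715. -645.   60.]]
((307.43994140625, 181.95765686035156), (78.0838851928711, 23.166452407836914), 88.31531524658203) [[ 515.26197668 -374.24809143   60.        ]] [[ 507. -310.   60.]
 [ 542. -317.   60.]
 [ 525. -444.   60.]
 [ 486. -437.   60.]]
((230.5, 21.499996185302734), (42.99999237060547, 10.999998092651367), 90.0) [[ 450.72782372 -131.26930185   60.        ]] [[ 450. -105.   60.]
 [ 464. -108.   60.]
 [ 452. -158.   60.]
 [ 437. -155.   60.]]
otsu 74.0 31 99.0
otsu 72.0 32 97.0
otsu 70.0 25 96.0
otsu 83.0 30 116.0
```

View pics/sz.png

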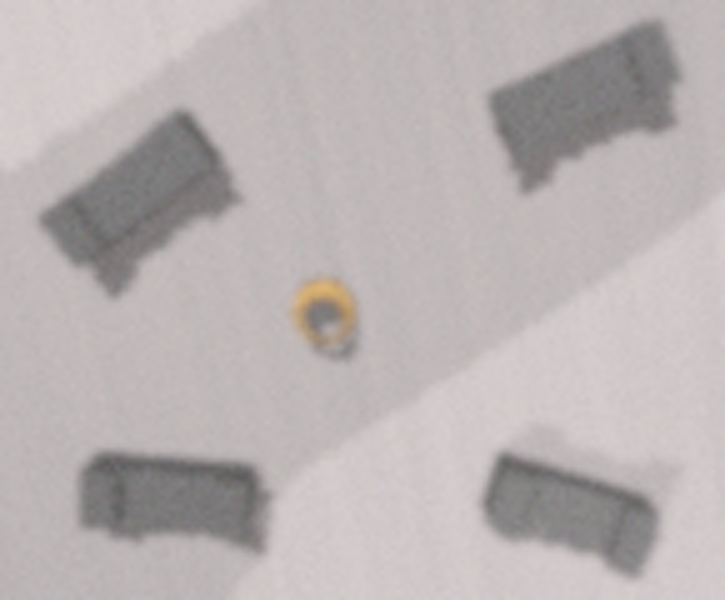

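```bash
python3 - <<'E'
from lib import *
b=View.load("wb");c=View.load("wc");d=View.load("wd");t=View.load("top1")
def blob(v,p,w,th,inv=True):
    g=cv2.cvtColor(v.im,cv2.COLOR_BGR2GRAY); x,y=p; x0,y0=max(x-w,0),max(y-w,0); s=g[y0:y+w,x0:x+w]
    m=((s<th) if inv else (s>th)).astype(np.uint8)
    q=max(cv2.findContours(m,0,2)[0],key=cv2.contourArea)+np.array([x0,y0]); return cv2.minAreaRect(q),cv2.contourArea(q)
def pose(v,p,w,th,z,inv=True):
    R_,a=blob(v,p,w,th,inv); B=v.plane(cv2.boxPoints(R_),z); e=[B[1]-B[0],B[2]-B[1]]; L=[np.linalg.norm(x) for x in e]; k=int(np.argmax(L))
    return R_[0],v.plane([R_[0]],z)[0][:2].round(1),np.round(sorted(L),0),round(np.degrees(np.arctan2(e[k][1],e[k][0]))%180,1)
for n,p,tp in [("A",(228,139),(167,252)),("B",(317,121),(169,195)),("C",(235,200),(207,258)),("D",(314,202),(222,207))]:
    for th in (62,72): print(n,th,*pose(d,p,24,th,15)[1:])
    r1=pose(d,p,24,70,15); r2=pose(t,tp,14,75,15); print("  top",*r2[1:], tri(d,[r1[0]],t,[r2[0]])[0].round(0))
for v,p in((c,(202,47)),(c,(297,53))): print(*pose(v,p,24,72,15)[1:])
for v,p in((b,(401,40)),(c,(391,120)),(d,(396,253))): print("guide",*pose(v,p,45,190 if v is d else 165,24,False))
g1=pose(b,(401,40),45,165,24,False);g2=pose(c,(391,120),45,165,24,False);print(tri(b,[g1[0]],c,[g2[0]]))
# shell barrel corners in wc, wb at top z=110 centre line
print("shell", c.plane([(252.5,150),(299,150),(252.5,177),(299,177)],90).round(1)[:,:2].tolist())
print(b.plane([(252.5,60),(303,60),(252.5,91),(303,91)],90).round(1)[:,:2].tolist())
E
```

```text
A 62 [452.3 335.4] [33. 60.] 23.6
A 72 [452.  335.4] [34. 61.] 23.6
  top [451.5 336.3] [21. 55.] 30.0 [[452. 336.  16.]]
B 62 [598.8 335.7] [32. 59.] 11.7
B 72 [599. 336.] [33. 60.] 12.0
  top [597.1 338.7] [23. 54.] 11.6 [[597. 336.  24.]]
C 62 [436.7 237.5] [30. 63.] 162.9
C 72 [436.5 237. ] [32. 64.] 163.1
  top [437.7 231.9] [17. 54.] 154.7 [[436. 234.   5.]]
D 62 [569.6 204.6] [27. 59.] 150.8
D 72 [569.4 204.3] [28. 60.] 150.8
  top [571. 200.] [31. 60.] 150.5 [[571. 201.   6.]]
[435.1 233.2] [38. 68.] 163.4
[569.6 199.5] [36. 66.] 150.7Traceback (most recent call last):
  File "<stdin>", line 14, in <module>
  File "<stdin>", line 8, in pose
  File "<stdin>", line 6, in blob
ValueError: max() iterable argument is empty
```

```bash
python3 - <<'E'
from lib import *
b=View.load("wb");c=View.load("wc");d=View.load("wd")
print("shell", c.plane([(252.5,150),(299,150),(252.5,177),(299,177)],90).round(1)[:,:2].tolist())
print(b.plane([(252.5,60),(303,60),(252.5,91),(303,91)],90).round(1)[:,:2].tolist())
for v in (b,c,d):
    h=cv2.cvtColor(v.im,cv2.COLOR_BGR2HSV)[:, 340:450]; m=cv2.inRange(h,(0,0,120),(180,60,255)) if 0 else ((v.im[:,340:450].min(2)>v.im[:,340:450].max(2)-35)&(v.im[:,340:450].mean(2)>135)).astype(np.uint8)
    qs=sorted(cv2.findContours(m,0,2)[0],key=cv2.contourArea)[-2:]
    for q in qs:
        R_=cv2.minAreaRect(q+np.array([340,0])); print(R_,v.plane([R_[0]],24)[0].round(1),v.plane(cv2.boxPoints(R_),24)[:,:2].round(0).tolist())
print(delta((512,50,230),77.5))
E
```

```text
shell [[481.4, 83.2], [544.3, 70.0], [472.7, 46.4], [537.3, 32.8]]
[[482.5, 83.0], [545.2, 69.9], [474.1, 47.4], [538.6, 34.0]]
((400.91973876953125, 37.961204528808594), (16.21050453186035, 76.73527526855469), 77.125) [696.   79.5  24. ] [[640.0, 90.0], [747.0, 90.0], [751.0, 69.0], [643.0, 69.0]]
((391.42864990234375, 119.15631866455078), (14.89022445678711, 72.6406478881836), 78.27488708496094) [696.8  79.   24. ] [[640.0, 91.0], [750.0, 90.0], [753.0, 67.0], [642.0, 68.0]]
((396.1159973144531, 254.88800048828125), (11.448668479919434, 61.983802795410156), 79.69515228271484) [696.9  79.2  24. ] [[642.0, 91.0], [750.0, 90.0], [752.0, 67.0], [642.0, 68.0]]
(array([-0.7491,  0.1174,  0.4137]), array([-0.0001,  0.0002,  0.0027]))
```

Call:
play_rows(increments=[{"tx":-0.1,"ty":0.0155,"tz":0.06,"wx":0,"wy":0,"wz":0.0027},{"tx":-0.1,"ty":0.0155,"tz":0.06,"wx":0,"wy":0,"wz":0},{"tx":-0.1,"ty":0.0155,"tz":0.06,"wx":0,"wy":0,"wz":0},{"tx":-0.1,"ty":0.0155,"tz":0.06,"wx":0,"wy":0,"wz":0},{"tx":-0.1,"ty":0.0155,"tz":0.06,"wx":0,"wy":0,"wz":0},{"tx":-0.1,"ty":0.0155,"tz":0.06,"wx":0,"wy":0,"wz":0},{"tx":-0.1,"ty":0.0155,"tz":0.06,"wx":0,"wy":0,"wz":0},{"tx":-0.023,"ty":0,"tz":0,"wx":0,"wy":0,"wz":0}])

```text
clock: 4.2
tool_pos: [507.3, 54.0, 225.3]
tcp_rot: [-2.453, -1.96, 0.006]
force: [-1.1, -0.4, -1.0]
width: 1.005
grasp_force: 0.0
```

Call:
play_rows(increments=[{"tx":0,"ty":0,"tz":0,"wx":0,"wy":0,"wz":0},{"tx":0,"ty":0,"tz":0,"wx":0,"wy":0,"wz":0}])

```text
clock: 4.37
tool_pos: [509.1, 58.2, 229.1]
tcp_rot: [2.452, 1.963, 0.001]
force: [0.3, 0.8, -0.0]
width: 1.002
grasp_force: 0.0
```

```bash
python3 - <<'E'
from lib import *
v=View("wrist","we"); s=r.read_state(); print(s["tool_pos"],s["clock"]); print(delta((509.5,58.5,64),77.5))
c=v.im[60:330,180:400].astype(float); cv2.imwrite("pics/wez.png",cv2.resize(np.clip((c/255)**.6*290,0,255).astype(np.uint8),None,fx=2.2,fy=2.2))
E
```

```text
[509.24743782  59.03457064 229.25905165] 4.4167
(array([-1.800e-03,  4.000e-04,  5.509e-01]), array([ 0.0004, -0.0002, -0.0002]))
```

View pics/wez.png

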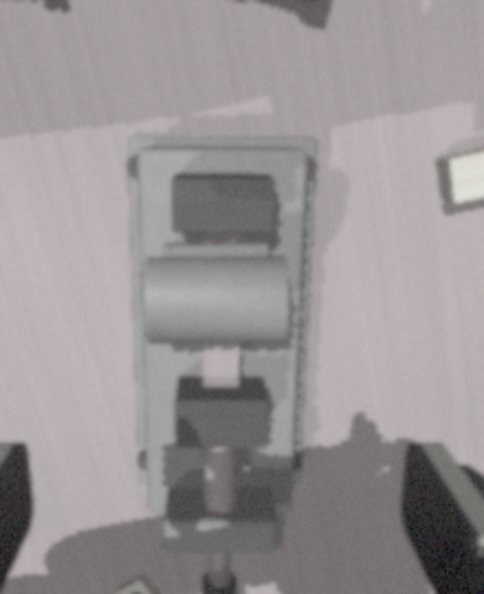

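Call:
play_rows(increments=[{"tx":-0.001,"ty":0,"tz":0.1,"wx":0,"wy":0,"wz":0},{"tx":0,"ty":0,"tz":0.1,"wx":0,"wy":0,"wz":0},{"tx":0,"ty":0,"tz":0.1,"wx":0,"wy":0,"wz":0},{"tx":0,"ty":0,"tz":0.1,"wx":0,"wy":0,"wz":0},{"tx":0,"ty":0,"tz":0.1,"wx":0,"wy":0,"wz":0},{"tx":0,"ty":0,"tz":0.03,"wx":0,"wy":0,"wz":0},{"tx":0,"ty":0,"tz":0.02,"wx":0,"wy":0,"wz":0},{"tx":0,"ty":0,"tz":0,"wx":0,"wy":0,"wz":0}])

```text
clock: 5.08
tool_pos: [509.2, 59.8, 63.6]
tcp_rot: [-2.448, -1.968, -0.0]
force: [-0.1, -0.7, -0.0]
width: 1.0
grasp_force: 0.0
```

Call:
play_rows(increments=[{"tx":0,"ty":0,"tz":0,"wx":0,"wy":0,"wz":0},{"tx":0,"ty":0,"tz":0,"wx":0,"wy":0,"wz":0},{"tx":0,"ty":0,"tz":0,"wx":0,"wy":0,"wz":0},{"tx":0,"ty":0,"tz":0,"wx":0,"wy":0,"wz":0},{"tx":0,"ty":0,"tz":0,"wx":0,"wy":0,"wz":0},{"tx":0,"ty":0,"tz":0,"wx":0,"wy":0,"wz":0},{"tx":0,"ty":0,"tz":0,"wx":0,"wy":0,"wz":0},{"tx":0,"ty":0,"tz":0,"wx":0,"wy":0,"wz":0}], fingers=0, newtons=60)

```text
clock: 5.75
tool_pos: [510.0, 59.5, 65.2]
tcp_rot: [2.448, 1.966, 0.004]
force: [-0.1, 1.0, 6.4]
width: 0.721
grasp_force: 64.9
```

```bash
python3 - <<'E'
from lib import *
e=View.load("we")
f=lambda L:[(x/2.2+180,y/2.2+60) for x,y in L]
print(e.plane(f([(173,237),(276,237),(177,390),(271,390)]),84).round(1), e.plane(f([(222.5,365),(203,365),(242,365)]),66).round(1))
s=r.read_state();print(s)
E
```

```text
[[495.4  91.2  84. ]
 [540.8  81.   84. ]
 [479.4  18.1  84. ]
 [524.1   8.1  84. ]] [[502.5  19.2  66. ]
 [492.8  21.4  66. ]
 [512.2  17.   66. ]]
{'clock': 5.75, 'joints': array([-3.41722485e-02,  1.39283269e-01,  1.80041956e+00,  2.52886053e-04,
        1.19886426e+00,  1.82946980e-01]), 'qd': array([-0.00058358, -0.00049248,  0.00061643,  0.00162942, -0.00273383,
        0.00094199]), 'joint_torque': array([-4.84106932e-01, -6.03680062e+01, -4.79393899e+01, -2.24061431e-01,
       -2.18436965e-01,  1.29776431e-02]), 'tool_pos': array([509.96898116,  59.48731381,  65.22678545]), 'tcp_rot': array([2.44773789, 1.96644052, 0.00384047]), 'force': array([-0.07192063,  0.96891848,  6.42693494]), 'wrist_torque': array([ 0.16748638,  0.13456741, -0.0111817 ]), 'grasp_force': 64.88492488861084, 'width': 0.7208592661498433}
```

```bash
python3 - <<'E'
from lib import *
e=View.load("we"); f=lambda L:[(x/2.2+180,y/2.2+60) for x,y in L]
q=e.plane(f([(222,388)]),66)[0]; print(q)
for F in ((518.1,86.1),(519,88)): print(np.hypot(*(q[:2]-F)))
g=cv2.cvtColor(e.im,cv2.COLOR_BGR2GRAY)[:,272:292].mean(1); print(g[155:285].round(0).astype(int).tolist())
g=cv2.cvtColor(e.im,cv2.COLOR_BGR2GRAY)[:,262:270].mean(1); print(g[155:285].round(0).astype(int).tolist())
print(delta((515.5,-374,240),77.4))
E
```

```text
[499.50960539   6.87068311  66.        ]
81.38112450771017
83.4376506177442
[47, 48, 47, 48, 49, 48, 48, 49, 49, 46, 41, 41, 41, 43, 47, 54, 68, 79, 84, 83, 79, 67, 59, 60, 65, 71, 75, 78, 81, 84, 87, 90, 92, 94, 97, 100, 103, 106, 108, 108, 107, 107, 106, 103, 101, 99, 96, 94, 93, 91, 89, 87, 85, 81, 78, 74, 69, 65, 59, 51, 49, 52, 60, 77, 95, 105, 106, 106, 105, 105, 104, 105, 105, 104, 102, 98, 89, 82, 80, 74, 62, 41, 28, 25, 24, 25, 31, 38, 44, 46, 45, 45, 45, 44, 45, 45, 46, 46, 46, 46, 46, 46, 46, 46, 45, 45, 46, 46, 52, 54, 51, 46, 46, 47, 46, 47, 50, 52, 54, 54, 54, 54, 53, 49, 47, 45, 45, 44, 43, 44]
[48, 46, 48, 49, 49, 48, 48, 48, 48, 46, 43, 43, 48, 50, 50, 53, 63, 80, 85, 86, 82, 70, 61, 62, 67, 73, 76, 79, 82, 86, 87, 91, 92, 96, 98, 103, 107, 109, 112, 111, 110, 110, 107, 103, 100, 97, 94, 93, 91, 89, 87, 85, 82, 79, 76, 72, 67, 64, 58, 51, 47, 48, 52, 56, 70, 85, 97, 100, 98, 99, 96, 95, 90, 87, 81, 67, 44, 30, 26, 26, 26, 25, 26, 25, 26, 26, 30, 39, 44, 45, 46, 46, 47, 44, 43, 39, 36, 34, 35, 32, 30, 29, 28, 28, 27, 27, 27, 30, 38, 44, 49, 49, 49, 49, 50, 50, 48, 48, 45, 40, 39, 37, 37, 35, 34, 34, 32, 29, 27, 28]
(array([-1.4066,  0.3311, -0.5827]), array([ 0.0009, -0.0003,  0.0009]))
```

Call:
play_rows(increments=[{"tx":0,"ty":0,"tz":-0.05,"wx":0,"wy":0,"wz":0},{"tx":0,"ty":0,"tz":-0.1,"wx":0,"wy":0,"wz":0},{"tx":0,"ty":0,"tz":-0.12,"wx":0,"wy":0,"wz":0},{"tx":0,"ty":0,"tz":-0.12,"wx":0,"wy":0,"wz":0},{"tx":-0.05,"ty":0.01,"tz":-0.09,"wx":0,"wy":0,"wz":0},{"tx":-0.1,"ty":0.025,"tz":0,"wx":0,"wy":0,"wz":0},{"tx":-0.12,"ty":0.03,"tz":0,"wx":0,"wy":0,"wz":0},{"tx":-0.12,"ty":0.03,"tz":0,"wx":0,"wy":0,"wz":0}])

```text
clock: 6.42
tool_pos: [511.5, -61.9, 208.9]
tcp_rot: [2.446, 1.968, 0.002]
force: [1.7, -1.0, -5.0]
width: 0.722
grasp_force: 67.8
```

Call:
play_rows(increments=[{"tx":-0.12,"ty":0.03,"tz":0,"wx":0,"wy":0,"wz":0},{"tx":-0.12,"ty":0.03,"tz":0,"wx":0,"wy":0,"wz":0},{"tx":-0.12,"ty":0.03,"tz":0,"wx":0,"wy":0,"wz":0},{"tx":-0.12,"ty":0.03,"tz":0,"wx":0,"wy":0,"wz":0},{"tx":-0.12,"ty":0.03,"tz":0,"wx":0,"wy":0,"wz":0},{"tx":-0.12,"ty":0.03,"tz":0,"wx":0,"wy":0,"wz":0},{"tx":-0.12,"ty":0.025,"tz":0,"wx":0,"wy":0,"wz":0},{"tx":-0.12,"ty":0.025,"tz":0,"wx":0,"wy":0,"wz":0}])

```text
clock: 7.08
tool_pos: [516.5, -359.0, 208.2]
tcp_rot: [2.449, 1.967, 0.0]
force: [-0.5, 0.5, -4.0]
width: 0.72
grasp_force: 67.8
```

Call:
play_rows(increments=[{"tx":-0.05,"ty":0.01,"tz":0,"wx":0,"wy":0,"wz":0},{"tx":0,"ty":0,"tz":0,"wx":0,"wy":0,"wz":0},{"tx":0,"ty":0,"tz":0,"wx":0,"wy":0,"wz":0}])

```text
clock: 7.33
tool_pos: [516.3, -373.0, 207.5]
tcp_rot: [-2.45, -1.966, -0.0]
force: [-0.1, 0.8, -5.0]
width: 0.715
grasp_force: 67.6
```

```bash
python3 - <<'E'
from lib import *
s=r.read_state(); print(s["tool_pos"],s["clock"],s["width"],s["grasp_force"]); print(delta((515.5,-374,60),77.4))
E
```

```text
[ 516.27734937 -373.01268569  207.4777182 ] 7.3333 0.7153498731114901 67.58231520652771
(array([-0.0039, -0.0018,  0.4916]), array([-0.    , -0.0001,  0.0004]))
```

Call:
play_rows(increments=[{"tx":-0.004,"ty":-0.002,"tz":0.1,"wx":0,"wy":0,"wz":0},{"tx":0,"ty":0,"tz":0.12,"wx":0,"wy":0,"wz":0},{"tx":0,"ty":0,"tz":0.12,"wx":0,"wy":0,"wz":0},{"tx":0,"ty":0,"tz":0.08,"wx":0,"wy":0,"wz":0},{"tx":0,"ty":0,"tz":0.04,"wx":0,"wy":0,"wz":0},{"tx":0,"ty":0,"tz":0.02,"wx":0,"wy":0,"wz":0},{"tx":0,"ty":0,"tz":0.01,"wx":0,"wy":0,"wz":0},{"tx":0,"ty":0,"tz":0,"wx":0,"wy":0,"wz":0}])

```text
clock: 8.0
tool_pos: [516.3, -373.5, 61.5]
tcp_rot: [2.448, 1.967, 0.0]
force: [-0.1, -0.7, -4.3]
width: 0.719
grasp_force: 67.4
```

Call:
play_rows(increments=[{"tx":0,"ty":0,"tz":0,"wx":0,"wy":0,"wz":0},{"tx":0,"ty":0,"tz":0,"wx":0,"wy":0,"wz":0}])

```text
clock: 8.17
tool_pos: [516.2, -373.8, 61.8]
tcp_rot: [2.447, 1.966, 0.001]
force: [-0.1, -0.0, -4.5]
width: 0.722
grasp_force: 67.4
```

Call:
play_rows(increments=[{"tx":0,"ty":0,"tz":0.004,"wx":0,"wy":0,"wz":0},{"tx":0,"ty":0,"tz":0.004,"wx":0,"wy":0,"wz":0},{"tx":0,"ty":0,"tz":0,"wx":0,"wy":0,"wz":0},{"tx":0,"ty":0,"tz":0,"wx":0,"wy":0,"wz":0}])

```text
clock: 8.5
tool_pos: [516.0, -373.7, 59.2]
tcp_rot: [2.448, 1.967, 0.0]
force: [-3.0, 2.2, 7.4]
width: 0.718
grasp_force: 68.8
```

Call:
play_rows(increments=[{"tx":0,"ty":0,"tz":0,"wx":0,"wy":0,"wz":0},{"tx":0,"ty":0,"tz":0,"wx":0,"wy":0,"wz":0},{"tx":0,"ty":0,"tz":0,"wx":0,"wy":0,"wz":0},{"tx":0,"ty":0,"tz":0,"wx":0,"wy":0,"wz":0},{"tx":0,"ty":0,"tz":0,"wx":0,"wy":0,"wz":0}], fingers=1)

```text
clock: 8.92
tool_pos: [515.7, -373.4, 57.9]
tcp_rot: [-2.449, -1.967, -0.0]
force: [0.9, 0.3, -0.4]
width: 0.997
grasp_force: 0.0
```

```bash
python3 - <<'E'
from lib import *
s=r.read_state(); print(s["tool_pos"],s["clock"],s["force"],s["width"]); print(delta((480,-200,230),77.4),delta((455.5,-146.5,200),77.4))
E
```

```text
[ 515.72738261 -373.43562672   57.87714344] 8.9167 [ 0.85158652  0.27975392 -0.37711947] 0.9974224795702628
(array([ 0.5389, -0.2409, -0.5737]), array([ 0.    , -0.    ,  0.0008])) (array([ 0.6954, -0.3591, -0.4737]), array([ 0.    , -0.    ,  0.0008]))
```

Call:
play_rows(increments=[{"tx":0,"ty":0,"tz":-0.1,"wx":0,"wy":0,"wz":0},{"tx":0,"ty":0,"tz":-0.12,"wx":0,"wy":0,"wz":0},{"tx":0,"ty":0,"tz":-0.12,"wx":0,"wy":0,"wz":0},{"tx":0,"ty":0,"tz":-0.12,"wx":0,"wy":0,"wz":0},{"tx":0.1,"ty":-0.05,"tz":-0.015,"wx":0,"wy":0,"wz":0},{"tx":0.1,"ty":-0.05,"tz":0,"wx":0,"wy":0,"wz":0},{"tx":0.1,"ty":-0.05,"tz":0,"wx":0,"wy":0,"wz":0},{"tx":0.1,"ty":-0.05,"tz":0,"wx":0,"wy":0,"wz":0}])

```text
clock: 9.58
tool_pos: [482.4, -242.0, 200.4]
tcp_rot: [2.449, 1.967, 0.0]
force: [1.1, 0.7, -0.1]
width: 1.0
grasp_force: 0.0
```

Call:
play_rows(increments=[{"tx":0.1,"ty":-0.05,"tz":0,"wx":0,"wy":0,"wz":0},{"tx":0.1,"ty":-0.05,"tz":0,"wx":0,"wy":0,"wz":0},{"tx":0.095,"ty":-0.059,"tz":0,"wx":0,"wy":0,"wz":0},{"tx":0,"ty":0,"tz":0,"wx":0,"wy":0,"wz":0},{"tx":0,"ty":0,"tz":0,"wx":0,"wy":0,"wz":0},{"tx":0,"ty":0,"tz":0,"wx":0,"wy":0,"wz":0}])

```text
clock: 10.08
tool_pos: [455.7, -146.9, 200.7]
tcp_rot: [2.448, 1.968, 0.0]
force: [1.3, 0.1, 0.1]
width: 0.999
grasp_force: 0.0
```

```bash
python3 - <<'E'
from lib import *
t=View("top","top2"); v=View("wrist","wf"); s=r.read_state(); print(s["tool_pos"],s["clock"])
h=cv2.cvtColor(v.im,cv2.COLOR_BGR2HSV); m=cv2.inRange(h,(3,120,30),(18,255,255))
for q in cv2.findContours(m,0,2)[0]:
    if cv2.contourArea(q)>100:
        R_=cv2.minAreaRect(q); print(R_); 
        for z in (106,110): print(z, v.plane([R_[0]],z).round(1), v.plane(cv2.boxPoints(R_),z)[:,:2].round(0).tolist())
        b=View.load("wb");print(tri(v,[R_[0]],b,[(269,232)]))
cv2.imwrite("pics/wfz.png",cv2.resize(np.clip((v.im[60:360,130:430].astype(float)/255)**.6*290,0,255).astype(np.uint8),None,fx=1.8,fy=1.8))
E
```

```text
[ 455.70410371 -147.42562258  200.30294881] 10.1833
((365.0, 330.5), (31.0, 28.0), 90.0)
106 [[ 511.3 -286.1  106. ]] [[500.0, -265.0], [527.0, -271.0], [523.0, -308.0], [495.0, -302.0]]
110 [[ 510.7 -282.5  110. ]] [[500.0, -262.0], [526.0, -268.0], [522.0, -304.0], [495.0, -298.0]]
(array([[476.02389089, -51.20548858, 358.03411627]]), array([18.47260751]))
((279.0, 207.0), (62.0, 16.0), 90.0)
106 [[ 456.  -143.3  106. ]] [[455.0, -116.0], [468.0, -119.0], [457.0, -173.0], [443.0, -170.0]]
110 [[ 456.3 -142.1  110. ]] [[456.0, -115.0], [468.0, -118.0], [457.0, -171.0], [443.0, -168.0]]
(array([[ 456.49794265, -139.54759667,  117.69037359]]), array([0.69422276]))
```

View pics/wfz.png

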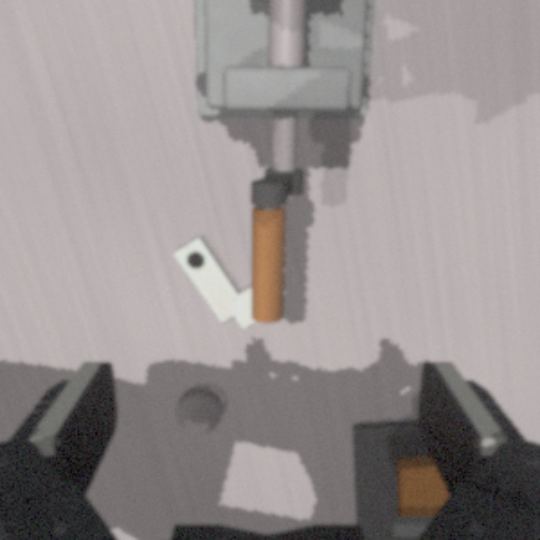

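Call:
play_rows(increments=[{"tx":0,"ty":-0.002,"tz":0.1,"wx":0,"wy":0,"wz":0},{"tx":0,"ty":0,"tz":0.12,"wx":0,"wy":0,"wz":0},{"tx":0,"ty":0,"tz":0.1,"wx":0,"wy":0,"wz":0},{"tx":0,"ty":0,"tz":0.044,"wx":0,"wy":0,"wz":0},{"tx":0,"ty":0,"tz":0,"wx":0,"wy":0,"wz":0}])

```text
clock: 10.6
tool_pos: [453.5, -146.5, 87.8]
tcp_rot: [-2.446, -1.963, 0.004]
force: [-0.0, 0.1, 0.2]
width: 0.999
grasp_force: 0.0
```

Call:
play_rows(increments=[{"tx":0,"ty":0,"tz":0,"wx":0,"wy":0,"wz":0},{"tx":0,"ty":0,"tz":0,"wx":0,"wy":0,"wz":0},{"tx":0,"ty":0,"tz":0,"wx":0,"wy":0,"wz":0},{"tx":0,"ty":0,"tz":0,"wx":0,"wy":0,"wz":0},{"tx":0,"ty":0,"tz":0,"wx":0,"wy":0,"wz":0},{"tx":0,"ty":0,"tz":0,"wx":0,"wy":0,"wz":0},{"tx":0,"ty":0,"tz":0,"wx":0,"wy":0,"wz":0},{"tx":0,"ty":0,"tz":0,"wx":0,"wy":0,"wz":0}], fingers=0, newtons=40)

```text
clock: 11.27
tool_pos: [455.2, -146.6, 91.7]
tcp_rot: [2.448, 1.967, 0.001]
force: [0.8, -1.6, 5.5]
width: 0.166
grasp_force: 39.1
```

```bash
python3 - <<'E'
from lib import *
s=r.read_state(); print(s["tool_pos"],s["clock"],s["force"],s["width"]*85,s["grasp_force"])
a=np.radians(-18.2-22.5*np.arange(17)); x=38*np.sin(a); z=38*np.cos(a)
print(np.c_[np.diff(x)/300,-np.diff(z)/300].round(4).tolist())
E
```

```text
[ 455.19426058 -146.60363376   91.6926278 ] 11.2667 [ 0.80697613 -1.64823794  5.50978339] 14.146774266950684 39.06618118286133
[[-0.043, 0.0243], [-0.0305, 0.0389], [-0.0132, 0.0476], [0.006, 0.0491], [0.0243, 0.043], [0.0389, 0.0305], [0.0476, 0.0132], [0.0491, -0.006], [0.043, -0.0243], [0.0305, -0.0389], [0.0132, -0.0476], [-0.006, -0.0491], [-0.0243, -0.043], [-0.0389, -0.0305], [-0.0476, -0.0132], [-0.0491, 0.006]]
```

First half of the opening turn, to check.

Call:
play_rows(increments=[{"tx":0,"ty":-0.043,"tz":0.0243,"wx":0,"wy":0,"wz":0},{"tx":0,"ty":-0.0305,"tz":0.0389,"wx":0,"wy":0,"wz":0},{"tx":0,"ty":-0.0132,"tz":0.0476,"wx":0,"wy":0,"wz":0},{"tx":0,"ty":0.006,"tz":0.0491,"wx":0,"wy":0,"wz":0}])

```text
clock: 11.6
tool_pos: [429.0, -140.7, 42.6]
tcp_rot: [-2.447, -1.966, 0.003]
force: [-3.0, -0.4, 3.4]
width: 0.17
grasp_force: 39.8
```

Call:
play_rows(increments=[{"tx":0,"ty":0.0243,"tz":0.043,"wx":0,"wy":0,"wz":0},{"tx":0,"ty":0.0389,"tz":0.0305,"wx":0,"wy":0,"wz":0},{"tx":0,"ty":0.0476,"tz":0.0132,"wx":0,"wy":0,"wz":0},{"tx":0,"ty":0.0491,"tz":-0.006,"wx":0,"wy":0,"wz":0}])

```text
clock: 11.93
tool_pos: [477.6, -151.7, 18.3]
tcp_rot: [-2.448, -1.966, 0.003]
force: [-16.2, 1.1, 27.2]
width: 0.171
grasp_force: 42.5
```

```bash
python3 - <<'E'
from lib import *
s=r.read_state(); print(s["tool_pos"],s["force"],s["width"]*85,s["grasp_force"])
E
```

```text
[ 477.59244326 -151.69609185   18.26584732] [-16.17185177   1.07527508  27.19089898] 14.527751694605053 42.47719466686249
```

Call:
play_rows(increments=[{"tx":0,"ty":0.043,"tz":-0.0243,"wx":0,"wy":0,"wz":0},{"tx":0,"ty":0.0305,"tz":-0.0389,"wx":0,"wy":0,"wz":0},{"tx":0,"ty":0.0132,"tz":-0.0476,"wx":0,"wy":0,"wz":0},{"tx":0,"ty":-0.006,"tz":-0.0491,"wx":0,"wy":0,"wz":0}])

```text
clock: 12.27
tool_pos: [500.1, -156.8, 65.8]
tcp_rot: [-2.445, -1.965, 0.006]
force: [-16.7, -2.4, -11.6]
width: 0.174
grasp_force: 39.1
```

Call:
play_rows(increments=[{"tx":0,"ty":-0.0243,"tz":-0.043,"wx":0,"wy":0,"wz":0},{"tx":0,"ty":-0.0389,"tz":-0.0305,"wx":0,"wy":0,"wz":0},{"tx":0,"ty":-0.0476,"tz":-0.0132,"wx":0,"wy":0,"wz":0},{"tx":0,"ty":-0.0491,"tz":0.006,"wx":0,"wy":0,"wz":0},{"tx":0,"ty":0,"tz":0,"wx":0,"wy":0,"wz":0},{"tx":0,"ty":0,"tz":0,"wx":0,"wy":0,"wz":0}])

```text
clock: 12.77
tool_pos: [454.1, -146.5, 91.3]
tcp_rot: [-2.449, -1.967, 0.001]
force: [-4.1, -1.3, 3.4]
width: 0.171
grasp_force: 41.7
```

Call:
play_rows(increments=[{"tx":0,"ty":0,"tz":0,"wx":0,"wy":0,"wz":0},{"tx":0,"ty":0,"tz":0,"wx":0,"wy":0,"wz":0},{"tx":0,"ty":0,"tz":0,"wx":0,"wy":0,"wz":0},{"tx":0,"ty":0,"tz":0,"wx":0,"wy":0,"wz":0}], fingers=1)

```text
clock: 13.1
tool_pos: [455.0, -146.4, 91.1]
tcp_rot: [-2.449, -1.968, -0.0]
force: [1.0, -0.1, -0.4]
width: 0.728
grasp_force: 0.0
```

```bash
python3 - <<'E'
from lib import *
s=r.read_state(); print(s["tool_pos"],s["force"],s["width"]*85,s["grasp_force"],s["clock"])
print(delta((437,232,200),77.4))
E
```

```text
[ 455.02720741 -146.42275797   91.08501736] [ 0.99774956 -0.09610959 -0.42764896] 61.91669480807959 0.0 13.1
(array([ 1.2189, -0.3304, -0.3627]), array([-0.0001, -0.0001,  0.0009]))
```

Call:
play_rows(increments=[{"tx":0,"ty":0,"tz":-0.08,"wx":0,"wy":0,"wz":0},{"tx":0,"ty":0,"tz":-0.1,"wx":0,"wy":0,"wz":0},{"tx":0,"ty":0,"tz":-0.1,"wx":0,"wy":0,"wz":0},{"tx":0.11,"ty":-0.03,"tz":0,"wx":0,"wy":0,"wz":0},{"tx":0.11,"ty":-0.03,"tz":0,"wx":0,"wy":0,"wz":0},{"tx":0.11,"ty":-0.03,"tz":0,"wx":0,"wy":0,"wz":0},{"tx":0.11,"ty":-0.03,"tz":0,"wx":0,"wy":0,"wz":0},{"tx":0.11,"ty":-0.03,"tz":0,"wx":0,"wy":0,"wz":0}], fingers=1)

```text
clock: 13.77
tool_pos: [446.2, 25.9, 175.3]
tcp_rot: [2.449, 1.967, 0.001]
force: [1.2, -1.1, -0.2]
width: 0.999
grasp_force: 0.0
```

Call:
play_rows(increments=[{"tx":0.11,"ty":-0.03,"tz":0,"wx":0,"wy":0,"wz":0},{"tx":0.11,"ty":-0.03,"tz":0,"wx":0,"wy":0,"wz":0},{"tx":0.11,"ty":-0.03,"tz":0,"wx":0,"wy":0,"wz":0},{"tx":0.11,"ty":-0.03,"tz":0.01,"wx":0,"wy":0,"wz":0},{"tx":0.11,"ty":-0.03,"tz":0.05,"wx":0,"wy":0,"wz":0},{"tx":0.11,"ty":-0.03,"tz":0.05,"wx":0,"wy":0,"wz":0},{"tx":0,"ty":0,"tz":0,"wx":0,"wy":0,"wz":0.03},{"tx":0,"ty":0,"tz":0,"wx":0,"wy":0,"wz":0}])

```text
clock: 14.43
tool_pos: [435.7, 230.8, 141.2]
tcp_rot: [-2.54, -1.847, 0.003]
force: [-0.3, -0.3, -0.4]
width: 0.996
grasp_force: 0.0
```

```bash
cat >> lib.py <<'E'
def saddle(name,zt=15,near=None,th=0.72):
    """dark blob nearest the picture middle: centre and long-axis angle at plane zt"""
    v=View("wrist",name); g=cv2.GaussianBlur(cv2.cvtColor(v.im,cv2.COLOR_BGR2GRAY),(3,3),0).astype(float)
    bg=cv2.medianBlur(g.astype(np.uint8),101).astype(float)
    m=((g<th*bg)*255).astype(np.uint8); m[262:]=0
    m=cv2.morphologyEx(m,cv2.MORPH_OPEN,np.ones((5,5)))
    out=[]
    for q in cv2.findContours(m,0,2)[0]:
        if 400<cv2.contourArea(q)<4000:
            R_=cv2.minAreaRect(q); B=v.plane(cv2.boxPoints(R_),zt); e=[B[1]-B[0],B[2]-B[1]]; L=[np.linalg.norm(x) for x in e]; k=int(np.argmax(L))
            out.append((np.round(R_[0],1),v.plane([R_[0]],zt)[0][:2].round(1),np.round(L,0),round(np.degrees(np.arctan2(e[k][1],e[k][0]))%180,1)))
    return v,out
E
python3 - <<'E'
from lib import *
v,o=saddle("sC"); print(*o,sep="\n"); s=r.read_state(); print(s["tool_pos"],s["clock"])
cv2.imwrite("pics/sCz.png",cv2.resize(np.clip((v.im[130:280,190:370].astype(float)/255)**.5*300,0,255).astype(np.uint8),None,fx=3.5,fy=3.5,interpolation=cv2.INTER_CUBIC))
E
```

```text
(array([536. , 256.7]), array([666.9,  93.5]), array([48., 16.]), np.float64(179.7))
(array([278.6, 194.6]), array([436.5, 237.2]), array([61., 30.]), np.float64(163.3))
(array([423.9, 186.7]), array([569.9, 202. ]), array([30., 72.]), np.float64(150.7))
(array([261.,  82.]), array([452.9, 336.1]), array([61., 36.]), np.float64(23.4))
(array([432. ,  22.9]), array([598.5, 335.2]), array([70., 34.]), np.float64(10.2))
[436.17001471 229.82461692 141.90929629] 14.4833
```

View pics/sCz.png

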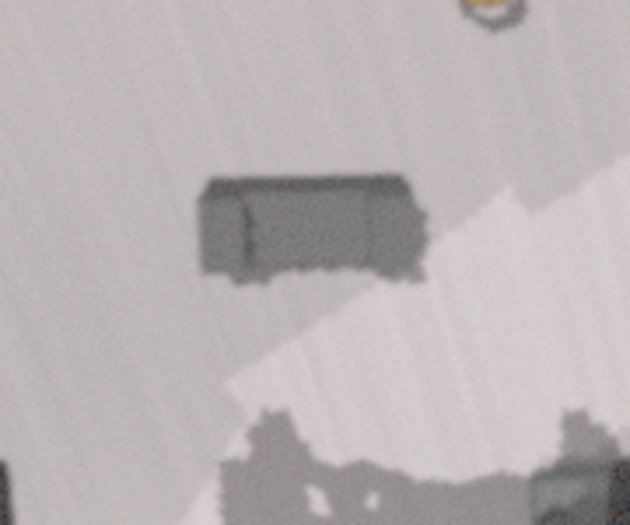

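Call:
play_rows(increments=[{"tx":0.0266,"ty":-0.0065,"tz":0.1,"wx":0,"wy":0,"wz":-0.007},{"tx":0,"ty":0,"tz":0.12,"wx":0,"wy":0,"wz":0},{"tx":0,"ty":0,"tz":0.12,"wx":0,"wy":0,"wz":0},{"tx":0,"ty":0,"tz":0.08,"wx":0,"wy":0,"wz":0},{"tx":0,"ty":0,"tz":0.04,"wx":0,"wy":0,"wz":0},{"tx":0,"ty":0,"tz":0,"wx":0,"wy":0,"wz":0},{"tx":0,"ty":0,"tz":0,"wx":0,"wy":0,"wz":0}])

```text
clock: 15.07
tool_pos: [437.5, 236.8, 4.7]
tcp_rot: [-2.518, -1.879, 0.0]
force: [1.5, 0.9, -0.5]
width: 1.003
grasp_force: 0.0
```

Call:
play_rows(increments=[{"tx":0,"ty":0,"tz":0,"wx":0,"wy":0,"wz":0},{"tx":0,"ty":0,"tz":0,"wx":0,"wy":0,"wz":0},{"tx":0,"ty":0,"tz":0,"wx":0,"wy":0,"wz":0},{"tx":0,"ty":0,"tz":0,"wx":0,"wy":0,"wz":0},{"tx":0,"ty":0,"tz":0,"wx":0,"wy":0,"wz":0},{"tx":0,"ty":0,"tz":0,"wx":0,"wy":0,"wz":0},{"tx":0,"ty":0,"tz":0,"wx":0,"wy":0,"wz":0}], fingers=0, newtons=50)

```text
clock: 15.65
tool_pos: [437.9, 237.6, 5.8]
tcp_rot: [2.517, 1.878, 0.003]
force: [-1.8, -2.2, 9.8]
width: 0.644
grasp_force: 51.9
```

Call:
play_rows(increments=[{"tx":0,"ty":0,"tz":-0.08,"wx":0,"wy":0,"wz":0},{"tx":0,"ty":0,"tz":-0.12,"wx":0,"wy":0,"wz":0},{"tx":0,"ty":0,"tz":-0.12,"wx":0,"wy":0,"wz":0},{"tx":0,"ty":0,"tz":-0.1,"wx":0,"wy":0,"wz":-0.023},{"tx":0,"ty":0,"tz":0,"wx":0,"wy":0,"wz":0},{"tx":0,"ty":0,"tz":0,"wx":0,"wy":0,"wz":0}])

```text
clock: 16.15
tool_pos: [437.8, 237.8, 132.3]
tcp_rot: [2.448, 1.967, 0.006]
force: [0.5, -0.3, -3.0]
width: 0.646
grasp_force: 55.6
```

```bash
python3 - <<'E'
from lib import *
v=View("wrist","sC2"); s=r.read_state(); print(s["tool_pos"],s["clock"],s["width"]*85,s["grasp_force"],s["force"])
print(delta((515.1,74.1,70),77.4))
cv2.imwrite("pics/sC2z.png",cv2.resize(np.clip((v.im[150:400,150:410].astype(float)/255)**.5*300,0,255).astype(np.uint8),None,fx=2,fy=2))
E
```

```text
[437.01825373 237.52724349 130.5931206 ] 16.2 54.7088357067406 55.59180736541748 [-0.31077961  1.01809271 -1.97185761]
(array([-0.4759,  0.3715,  0.202 ]), array([ 0.0003, -0.0002,  0.0008]))
```

View pics/sC2z.png

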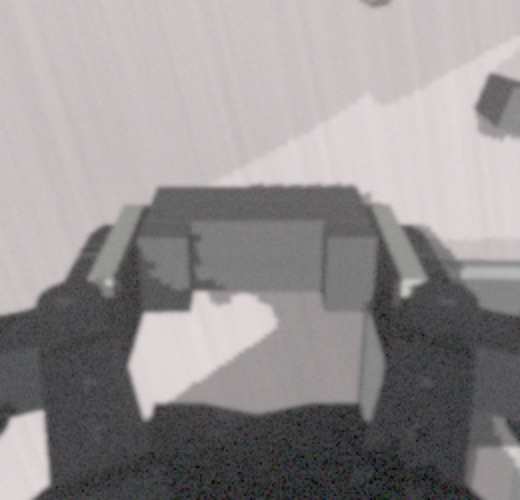

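Call:
play_rows(increments=[{"tx":-0.06,"ty":0.0515,"tz":0,"wx":0,"wy":0,"wz":0.0008},{"tx":-0.1,"ty":0.08,"tz":0,"wx":0,"wy":0,"wz":0},{"tx":-0.1,"ty":0.08,"tz":0,"wx":0,"wy":0,"wz":0},{"tx":-0.1,"ty":0.08,"tz":0,"wx":0,"wy":0,"wz":0},{"tx":-0.1,"ty":0.07,"tz":0,"wx":0,"wy":0,"wz":0},{"tx":-0.016,"ty":0.01,"tz":0.05,"wx":0,"wy":0,"wz":0},{"tx":0,"ty":0,"tz":0.05,"wx":0,"wy":0,"wz":0},{"tx":0,"ty":0,"tz":0,"wx":0,"wy":0,"wz":0}])

```text
clock: 16.87
tool_pos: [512.9, 73.0, 96.2]
tcp_rot: [-2.451, -1.959, 0.007]
force: [-1.2, -0.1, -3.9]
width: 0.647
grasp_force: 55.4
```

Call:
play_rows(increments=[{"tx":0,"ty":0,"tz":0,"wx":0,"wy":0,"wz":0},{"tx":0,"ty":0,"tz":0,"wx":0,"wy":0,"wz":0},{"tx":0,"ty":0,"tz":0,"wx":0,"wy":0,"wz":0}])

```text
clock: 17.12
tool_pos: [514.8, 74.4, 100.8]
tcp_rot: [2.451, 1.965, 0.001]
force: [-0.7, -1.1, -1.1]
width: 0.643
grasp_force: 55.3
```

```bash
python3 - <<'E'
from lib import *
v=View("wrist","sC3"); s=r.read_state(); print(s["tool_pos"],s["clock"],s["force"])
print(delta((515.1,74.1,74),77.4))
cv2.imwrite("pics/sC3z.png",cv2.resize(np.clip((v.im[150:400,150:410].astype(float)/255)**.5*300,0,255).astype(np.uint8),None,fx=2.2,fy=2.2))
E
```

```text
[514.89664586  74.36563706 100.88412349] 17.1667 [ 0.1774807  -0.09413411 -1.20114988]
(array([-0.0007,  0.0008,  0.0896]), array([ 0.0003, -0.0001,  0.0003]))
```

View pics/sC3z.png

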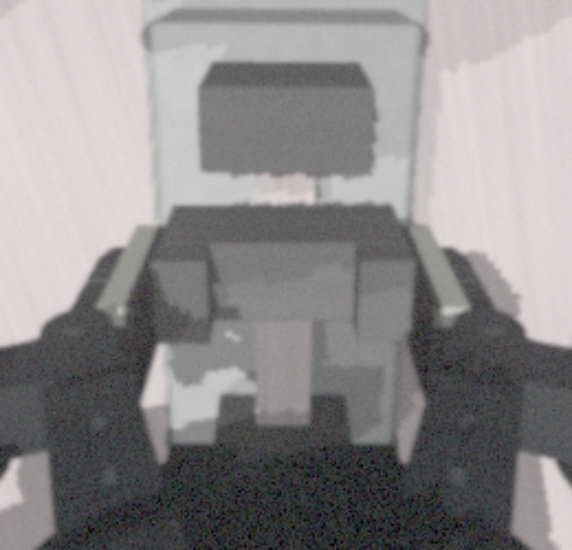

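```bash
python3 - <<'E'
from lib import *
v=View.load("sC3")
f=lambda x,y:[(x/2.2+150,y/2.2+150)]
ax=np.array([.218,.976]); xx=np.array([.976,-.218]); o=np.array([518,87.3])
for n,p,z in [("jawfrontC",f(287,172),84),("jawL",f(200,172),84),("jawR",f(374,172),84),("jawbackL",f(210,88),84),("sadbot",f(287,206),95),("sadtop",f(283,243),125),("sadtopnear",f(283,342),125),("hornL",f(150,262),125),("hornR",f(415,262),125),("bar",f(283.5,400),66)]:
    w=v.plane(p,z)[0][:2]; print(n,w.round(1),"vise x,y-45:",round((w-o)@xx,1),round((w-o)@ax,1))
E
```

```text
jawfrontC [518.2  88.9] vise x,y-45: -0.2 1.6
jawL [495.5  94. ] vise x,y-45: -23.4 1.6
jawR [540.8  83.9] vise x,y-45: 23.0 1.6
jawbackL [503.9 115.7] vise x,y-45: -20.0 24.7
sadbot [517.   84.2] vise x,y-45: -0.3 -3.3
sadtop [517.2  89.6] vise x,y-45: -1.3 2.0
sadtopnear [512.   66.3] vise x,y-45: -1.3 -21.8
hornL [489.3  91.3] vise x,y-45: -28.9 -2.4
hornR [542.9  79.3] vise x,y-45: 26.1 -2.4
bar [497.9   2.2] vise x,y-45: -1.0 -87.4
```

Call:
play_rows(increments=[{"tx":0,"ty":0.0008,"tz":0.05,"wx":0,"wy":0,"wz":0},{"tx":0,"ty":0,"tz":0.03,"wx":0,"wy":0,"wz":0},{"tx":0,"ty":0,"tz":0.01,"wx":0,"wy":0,"wz":0},{"tx":0,"ty":0,"tz":0.005,"wx":0,"wy":0,"wz":0},{"tx":0,"ty":0,"tz":0.004,"wx":0,"wy":0,"wz":0},{"tx":0,"ty":0,"tz":0,"wx":0,"wy":0,"wz":0},{"tx":0,"ty":0,"tz":0,"wx":0,"wy":0,"wz":0},{"tx":0,"ty":0,"tz":0,"wx":0,"wy":0,"wz":0}])

```text
clock: 17.83
tool_pos: [514.9, 74.1, 71.7]
tcp_rot: [-2.451, -1.965, -0.001]
force: [-8.0, 1.2, 13.0]
width: 0.643
grasp_force: 57.0
```

Call:
play_rows(increments=[{"tx":0,"ty":0,"tz":0,"wx":0,"wy":0,"wz":0},{"tx":0,"ty":0,"tz":0,"wx":0,"wy":0,"wz":0},{"tx":0,"ty":0,"tz":0,"wx":0,"wy":0,"wz":0},{"tx":0,"ty":0,"tz":0,"wx":0,"wy":0,"wz":0},{"tx":0,"ty":0,"tz":-0.03,"wx":0,"wy":0,"wz":0},{"tx":0,"ty":0,"tz":-0.1,"wx":0,"wy":0,"wz":0},{"tx":0,"ty":0,"tz":-0.12,"wx":0,"wy":0,"wz":0},{"tx":0.04,"ty":0.005,"tz":0,"wx":0,"wy":0,"wz":0}], fingers=1)

```text
clock: 18.5
tool_pos: [521.1, 84.4, 152.5]
tcp_rot: [2.448, 1.96, 0.01]
force: [1.1, -0.2, 1.0]
width: 0.996
grasp_force: 0.0
```

Call:
play_rows(increments=[{"tx":0.12,"ty":0.02,"tz":0,"wx":0,"wy":0,"wz":0},{"tx":0.12,"ty":0.02,"tz":0,"wx":0,"wy":0,"wz":0},{"tx":0.12,"ty":0.02,"tz":0,"wx":0,"wy":0,"wz":0},{"tx":0.06,"ty":0.02,"tz":0.01,"wx":0,"wy":0,"wz":0.031},{"tx":0,"ty":0,"tz":0,"wx":0,"wy":0,"wz":0.031},{"tx":0,"ty":0,"tz":0,"wx":0,"wy":0,"wz":0.031},{"tx":0,"ty":0,"tz":0,"wx":0,"wy":0,"wz":0},{"tx":0,"ty":0,"tz":0,"wx":0,"wy":0,"wz":0}])

```text
clock: 19.17
tool_pos: [570.0, 203.1, 142.9]
tcp_rot: [2.709, 1.591, 0.0]
force: [-0.1, -0.1, -0.0]
width: 0.995
grasp_force: 0.0
```

```bash
python3 - <<'E'
from lib import *
v,o=saddle("sD"); print(*o,sep="\n"); s=r.read_state(); print(s["tool_pos"],s["clock"])
for q in o:
    if np.hypot(*(q[1]-s["tool_pos"][:2]))<40: print(q[1],delta((*q[1],4.),q[3]-90 if q[3]>90 else q[3]+90))
g=cv2.cvtColor(v.im,cv2.COLOR_BGR2GRAY)
for x in (262,280,298): print(x,g[165:235,x-1:x+2].mean(1).astype(int).tolist())
for y in (195,202): print(y,g[y-1:y+2,235:325].mean(0).astype(int).tolist())
E
```

```text
(array([485.5, 252.6]), array([727.3,  51.4]), array([51., 16.]), np.float64(178.2))
(array([280., 199.]), array([571. , 204.1]), array([63., 28.]), np.float64(150.8))
(array([ 95.3, 138.1]), array([452.6, 336. ]), array([68., 47.]), np.float64(23.5))
(array([233.5,  49.5]), array([600. , 335.9]), array([60., 41.]), np.float64(10.5))
(array([475.5,  31. ]), array([780.3, 250.8]), array([50., 46.]), np.float64(150.9))
(array([50. , 18.7]), array([481.9, 427.6]), array([46., 16.]), np.float64(177.5))
[569.95472308 202.92649616 142.88093526] 19.2167
[571.  204.1] (array([0.005 , 0.001 , 0.4629]), array([ 0.0001, -0.0001,  0.0004]))
262 [100, 101, 101, 101, 100, 100, 99, 100, 98, 98, 99, 101, 101, 100, 101, 101, 100, 101, 100, 90, 67, 43, 28, 28, 30, 35, 40, 39, 36, 30, 30, 30, 30, 29, 29, 29, 28, 34, 34, 30, 31, 30, 32, 33, 36, 42, 52, 55, 66, 87, 109, 117, 119, 121, 120, 118, 117, 116, 116, 117, 115, 117, 118, 119, 119, 120, 120, 118, 121, 119]
280 [101, 102, 100, 100, 99, 99, 99, 100, 102, 100, 99, 100, 99, 99, 100, 102, 100, 101, 101, 90, 67, 41, 30, 27, 29, 36, 40, 46, 46, 48, 49, 5
[... 564 characters left out ...]
42, 40, 41, 42, 43, 42, 44, 44, 45, 41, 40, 34, 26, 29, 36, 44, 42, 44, 44, 44, 44, 43, 43, 47, 42, 42, 44, 45, 45, 45, 47, 49, 51, 51, 50, 52, 52, 53, 52, 51, 53, 52, 53, 52, 50, 49, 45, 48, 50, 49, 50, 50, 50, 50, 52, 53, 52, 49, 51, 49, 49, 51, 59, 71, 86, 105, 117, 122, 121, 122, 122, 121, 119, 119, 119, 120]
202 [100, 101, 103, 103, 101, 105, 101, 103, 101, 100, 98, 89, 72, 55, 45, 43, 42, 43, 43, 44, 42, 44, 44, 41, 40, 32, 27, 31, 38, 42, 43, 44, 44, 43, 46, 45, 45, 46, 48, 52, 54, 52, 51, 51, 52, 52, 52, 53, 52, 53, 52, 52, 52, 51, 49, 52, 51, 52, 52, 49, 47, 50, 50, 52, 52, 52, 51, 53, 50, 54, 54, 51, 55, 55, 59, 62, 61, 68, 88, 105, 117, 122, 122, 124, 121, 121, 120, 121, 122, 121]
```

Call:
play_rows(increments=[{"tx":0.005,"ty":0.001,"tz":0.1,"wx":0,"wy":0,"wz":0},{"tx":0,"ty":0,"tz":0.12,"wx":0,"wy":0,"wz":0},{"tx":0,"ty":0,"tz":0.12,"wx":0,"wy":0,"wz":0},{"tx":0,"ty":0,"tz":0.08,"wx":0,"wy":0,"wz":0},{"tx":0,"ty":0,"tz":0.04,"wx":0,"wy":0,"wz":0},{"tx":0,"ty":0,"tz":0,"wx":0,"wy":0,"wz":0},{"tx":0,"ty":0,"tz":0,"wx":0,"wy":0,"wz":0}])

```text
clock: 19.8
tool_pos: [571.4, 204.1, 5.5]
tcp_rot: [2.711, 1.588, 0.001]
force: [0.8, 1.1, 0.8]
width: 0.998
grasp_force: 0.0
```

Call:
play_rows(increments=[{"tx":0,"ty":0,"tz":0,"wx":0,"wy":0,"wz":0},{"tx":0,"ty":0,"tz":0,"wx":0,"wy":0,"wz":0},{"tx":0,"ty":0,"tz":0,"wx":0,"wy":0,"wz":0},{"tx":0,"ty":0,"tz":0,"wx":0,"wy":0,"wz":0},{"tx":0,"ty":0,"tz":0,"wx":0,"wy":0,"wz":0},{"tx":0,"ty":0,"tz":0,"wx":0,"wy":0,"wz":0},{"tx":0,"ty":0,"tz":0,"wx":0,"wy":0,"wz":0}], fingers=0, newtons=50)

```text
clock: 20.38
tool_pos: [571.8, 204.4, 6.4]
tcp_rot: [2.711, 1.587, 0.004]
force: [-1.2, -0.1, 9.8]
width: 0.647
grasp_force: 52.3
```

Call:
play_rows(increments=[{"tx":0,"ty":0,"tz":-0.08,"wx":0,"wy":0,"wz":0},{"tx":0,"ty":0,"tz":-0.12,"wx":0,"wy":0,"wz":0},{"tx":0,"ty":0,"tz":-0.12,"wx":0,"wy":0,"wz":0},{"tx":0,"ty":0,"tz":-0.12,"wx":0,"wy":0,"wz":-0.031},{"tx":0,"ty":0,"tz":0,"wx":0,"wy":0,"wz":-0.031},{"tx":0,"ty":0,"tz":0,"wx":0,"wy":0,"wz":-0.031},{"tx":0,"ty":0,"tz":0,"wx":0,"wy":0,"wz":0},{"tx":0,"ty":0,"tz":0,"wx":0,"wy":0,"wz":0}])

```text
clock: 21.05
tool_pos: [570.8, 204.1, 136.9]
tcp_rot: [2.454, 1.961, 0.001]
force: [-0.9, 0.0, -2.2]
width: 0.642
grasp_force: 54.9
```

```bash
python3 - <<'E'
from lib import *
s=r.read_state(); print(s["tool_pos"],s["clock"],s["width"]*85,s["grasp_force"],s["force"])
print(delta((509.9,51.2,71),77.4))
E
```

```text
[570.83452346 204.13406479 136.92637464] 21.05 54.54417830444808 54.90558564662933 [-0.92656107  0.0146846  -2.19211692]
(array([-0.5421, -0.0856,  0.2196]), array([ 0.0001, -0.0001, -0.0008]))
```

Call:
play_rows(increments=[{"tx":-0.062,"ty":-0.0106,"tz":0,"wx":0,"wy":0,"wz":-0.0008},{"tx":-0.1,"ty":-0.015,"tz":0,"wx":0,"wy":0,"wz":0},{"tx":-0.1,"ty":-0.015,"tz":0,"wx":0,"wy":0,"wz":0},{"tx":-0.1,"ty":-0.015,"tz":0,"wx":0,"wy":0,"wz":0},{"tx":-0.1,"ty":-0.015,"tz":0,"wx":0,"wy":0,"wz":0},{"tx":-0.08,"ty":-0.015,"tz":0.04,"wx":0,"wy":0,"wz":0},{"tx":0,"ty":0,"tz":0.05,"wx":0,"wy":0,"wz":0},{"tx":0,"ty":0,"tz":0,"wx":0,"wy":0,"wz":0}])

```text
clock: 21.72
tool_pos: [509.3, 49.9, 107.3]
tcp_rot: [-2.453, -1.96, 0.004]
force: [-0.6, 0.8, -2.5]
width: 0.643
grasp_force: 54.7
```

Call:
play_rows(increments=[{"tx":0,"ty":0,"tz":0,"wx":0,"wy":0,"wz":0},{"tx":0,"ty":0,"tz":0,"wx":0,"wy":0,"wz":0},{"tx":0,"ty":0,"tz":0,"wx":0,"wy":0,"wz":0}])

```text
clock: 21.97
tool_pos: [511.3, 51.5, 110.3]
tcp_rot: [2.449, 1.967, 0.001]
force: [0.6, 0.5, -1.0]
width: 0.642
grasp_force: 54.7
```

```bash
python3 - <<'E'
from lib import *
v=View("wrist","sD3"); s=r.read_state(); print(s["tool_pos"],s["clock"])
print(delta((509.9,51.2,71),77.4))
cv2.imwrite("pics/sD3z.png",cv2.resize(np.clip((v.im[150:400,150:410].astype(float)/255)**.5*300,0,255).astype(np.uint8),None,fx=2.2,fy=2.2))
g=cv2.cvtColor(v.im,cv2.COLOR_BGR2GRAY)
for x in (262,280,298): print(x,g[165:275,x-1:x+2].mean(1).astype(int).tolist())
E
```

```text
[511.22178105  51.48891894 110.18251295] 22.0167
(array([-0.0019, -0.0042,  0.1306]), array([ 0.0002, -0.0001,  0.001 ]))
262 [47, 45, 46, 46, 46, 46, 44, 47, 45, 49, 47, 46, 44, 44, 47, 45, 45, 44, 47, 45, 41, 33, 25, 22, 24, 26, 26, 28, 29, 34, 41, 46, 47, 48, 46, 45, 47, 46, 48, 49, 48, 46, 48, 48, 49, 47, 46, 45, 46, 45, 46, 47, 47, 48, 50, 47, 47, 47, 48, 46, 48, 53, 61, 65, 67, 68, 71, 72, 79, 93, 110, 119, 119, 119, 121, 121, 118, 102, 69, 39, 29, 28, 26, 26, 26, 26, 28, 26, 28, 27, 28, 30, 27, 27, 26, 32, 40, 43, 46, 47, 48, 45, 45, 44, 45, 44, 45, 46, 48, 47]
280 [45, 45, 44, 45, 46, 44, 46, 43, 45, 47, 46, 45, 45, 44, 48, 45, 46, 46, 48, 45, 43, 33, 26, 23, 24, 28, 27, 27, 26, 34, 42, 46, 47, 46, 46, 45, 45, 45, 48, 47, 47, 49, 47, 47, 47, 47, 48, 46, 43, 47, 45, 46, 46, 48, 46, 47, 48, 48, 46, 48, 48, 60, 78, 94, 112, 127, 130, 131, 132, 132, 132, 132, 132, 132, 132, 132, 131, 119, 84, 46, 30, 27, 28, 27, 26, 26, 27, 28, 27, 27, 27, 28, 28, 27, 27, 33, 39, 43, 46, 44, 46, 45, 44, 47, 46, 45, 45, 45, 43, 47]
298 [46, 44, 47, 46, 45, 45, 44, 47, 46, 47, 46, 46, 47, 45, 43, 45, 47, 45, 46, 47, 42, 36, 26, 22, 23, 25, 25, 27, 30, 34, 41, 45, 47, 48, 46, 47, 47, 45, 46, 46, 48, 47, 46, 47, 47, 46, 47, 45, 46, 46, 45, 47, 47, 47, 47, 46, 45, 49, 48, 45, 45, 47, 60, 71, 83, 101, 110, 112, 108, 108, 107, 107, 106, 109, 114, 117, 114, 100, 67, 38, 29, 26, 25, 27, 26, 28, 29, 27, 28, 27, 27, 26, 26, 26, 27, 34, 38, 46, 45, 44, 46, 43, 45, 45, 48, 50, 51, 50, 53, 53]
```

Call:
play_rows(increments=[{"tx":-0.002,"ty":-0.004,"tz":0,"wx":0,"wy":0,"wz":0.001},{"tx":0,"ty":0,"tz":0.05,"wx":0,"wy":0,"wz":0},{"tx":0,"ty":0,"tz":0.05,"wx":0,"wy":0,"wz":0},{"tx":0,"ty":0,"tz":0.02,"wx":0,"wy":0,"wz":0},{"tx":0,"ty":0,"tz":0.008,"wx":0,"wy":0,"wz":0},{"tx":0,"ty":0,"tz":0.003,"wx":0,"wy":0,"wz":0},{"tx":0,"ty":0,"tz":0,"wx":0,"wy":0,"wz":0},{"tx":0,"ty":0,"tz":0,"wx":0,"wy":0,"wz":0}])

```text
clock: 22.68
tool_pos: [509.2, 50.9, 72.2]
tcp_rot: [-2.452, -1.964, -0.0]
force: [-16.2, 1.2, 26.6]
width: 0.644
grasp_force: 58.4
```

Call:
play_rows(increments=[{"tx":0,"ty":0,"tz":0,"wx":0,"wy":0,"wz":0},{"tx":0,"ty":0,"tz":0,"wx":0,"wy":0,"wz":0},{"tx":0,"ty":0,"tz":0,"wx":0,"wy":0,"wz":0},{"tx":0,"ty":0,"tz":0,"wx":0,"wy":0,"wz":0},{"tx":0,"ty":0,"tz":-0.03,"wx":0,"wy":0,"wz":0},{"tx":0,"ty":0,"tz":-0.1,"wx":0,"wy":0,"wz":0},{"tx":0,"ty":0,"tz":-0.12,"wx":0,"wy":0,"wz":0},{"tx":0.046,"ty":-0.021,"tz":0,"wx":0,"wy":0,"wz":0}], fingers=1)

```text
clock: 23.35
tool_pos: [509.0, 64.1, 152.0]
tcp_rot: [2.449, 1.959, 0.009]
force: [0.9, -0.6, 1.7]
width: 0.998
grasp_force: 0.0
```

Call:
play_rows(increments=[{"tx":0.12,"ty":-0.053,"tz":0,"wx":0,"wy":0,"wz":0},{"tx":0.12,"ty":-0.053,"tz":0,"wx":0,"wy":0,"wz":0},{"tx":0.12,"ty":-0.053,"tz":0,"wx":0,"wy":0,"wz":0},{"tx":0.12,"ty":-0.053,"tz":0,"wx":0,"wy":0,"wz":0},{"tx":0.12,"ty":-0.053,"tz":0,"wx":0,"wy":0,"wz":0},{"tx":0.12,"ty":-0.053,"tz":0,"wx":0,"wy":0,"wz":0},{"tx":0.12,"ty":-0.053,"tz":0,"wx":0,"wy":0,"wz":0},{"tx":0,"ty":0,"tz":0,"wx":0,"wy":0,"wz":-0.0334}])

```text
clock: 24.02
tool_pos: [451.0, 341.1, 145.9]
tcp_rot: [-2.347, -2.086, -0.002]
force: [0.9, 0.5, -0.1]
width: 0.998
grasp_force: 0.0
```

Call:
play_rows(increments=[{"tx":0,"ty":0,"tz":0,"wx":0,"wy":0,"wz":-0.0334},{"tx":0,"ty":0,"tz":0,"wx":0,"wy":0,"wz":-0.0334},{"tx":0,"ty":0,"tz":0,"wx":0,"wy":0,"wz":-0.0334},{"tx":0,"ty":0,"tz":0,"wx":0,"wy":0,"wz":-0.0334},{"tx":0,"ty":0,"tz":0,"wx":0,"wy":0,"wz":-0.0334},{"tx":0,"ty":0,"tz":0,"wx":0,"wy":0,"wz":0},{"tx":0,"ty":0,"tz":0,"wx":0,"wy":0,"wz":0},{"tx":0,"ty":0,"tz":0,"wx":0,"wy":0,"wz":0}])

```text
clock: 24.68
tool_pos: [452.8, 335.7, 145.6]
tcp_rot: [-1.729, -2.623, -0.0]
force: [1.3, 0.3, -1.3]
width: 0.997
grasp_force: 0.0
```

```bash
python3 - <<'E'
from lib import *
v,o=saddle("sA"); s=r.read_state(); print(s["tool_pos"],s["clock"])
for q in o:
    if np.hypot(*(q[1]-s["tool_pos"][:2]))<60: print(q,delta((*q[1],4.),q[3]-90 if q[3]>90 else q[3]+90))
g=cv2.cvtColor(v.im,cv2.COLOR_BGR2GRAY)
for x in (262,280,298): print(x,g[165:235,x-1:x+2].mean(1).astype(int).tolist())
for y in (195,202): print(y,g[y-1:y+2,235:325].mean(0).astype(int).tolist())
E
```

```text
[452.80408695 335.68212194 145.47724563] 24.7333
(array([278.1, 196.8]), array([450.4, 338.9]), array([58., 32.]), np.float64(24.5)) (array([ 0.013 , -0.0032,  0.4716]), array([ 0.    , -0.    , -0.0068]))
262 [101, 99, 100, 100, 100, 98, 101, 102, 102, 101, 101, 101, 101, 101, 100, 96, 79, 52, 32, 29, 27, 32, 37, 35, 38, 40, 38, 39, 37, 38, 38, 37, 38, 38, 38, 38, 41, 40, 40, 38, 37, 39, 42, 51, 65, 74, 86, 91, 98, 102, 101, 103, 102, 103, 103, 103, 103, 101, 103, 102, 102, 102, 102, 103, 103, 103, 102, 104, 104, 102]
280 [103, 104, 103, 104, 101, 102, 103, 102, 103, 103, 103, 102, 104, 101, 102, 97, 78, 50, 34, 29, 32, 36, 41, 41, 41, 41, 41, 43, 42, 44, 42, 43, 41, 41, 43, 41, 42, 44, 44, 42, 42, 38, 44, 54, 75, 90, 99, 101, 103, 103, 101, 103, 102, 101, 103, 101, 100, 103, 101, 101, 99, 100, 99, 98, 98, 100, 100, 100, 100, 101]
298 [103, 99, 100, 100, 100, 101, 99, 100, 102, 98, 101, 101, 101, 101, 102, 93, 69, 42, 30, 29, 31, 30, 31, 37, 38, 41, 40, 41, 40, 41, 40, 41, 40, 40, 41, 42, 40, 39, 41, 40, 41, 42, 41, 43, 44, 46, 53, 67, 84, 97, 100, 101, 100, 100, 99, 100, 100, 98, 99, 101, 100, 100, 101, 99, 100, 102, 101, 102, 100, 101]
195 [101, 100, 102, 101, 102, 100, 102, 105, 103, 102, 100, 96, 87, 70, 51, 43, 41, 40, 41, 42, 44, 43, 42, 42, 43, 40, 38, 38, 37, 42, 43, 43, 41, 44, 43, 43, 41, 42, 44, 42, 42, 42, 41, 41, 43, 44, 42, 40, 42, 44, 41, 43, 43, 41, 42, 43, 42, 41, 41, 37, 32, 33, 38, 41, 42, 42, 40, 42, 42, 42, 44, 41, 44, 56, 76, 93, 100, 102, 100, 101, 102, 102, 101, 102, 104, 102, 101, 102, 100, 102]
202 [101, 100, 100, 103, 105, 103, 104, 101, 100, 101, 99, 100, 94, 81, 59, 44, 42, 40, 42, 42, 44, 42, 42, 43, 41, 43, 40, 39, 41, 42, 43, 42, 44, 45, 43, 43, 45, 43, 42, 44, 44, 43, 41, 45, 44, 42, 44, 44, 43, 43, 43, 44, 45, 42, 42, 44, 44, 43, 39, 32, 30, 32, 38, 40, 42, 42, 41, 40, 41, 42, 44, 44, 46, 55, 75, 92, 99, 100, 103, 101, 103, 103, 102, 101, 101, 101, 102, 100, 99, 99]
```

Call:
play_rows(increments=[{"tx":0.016,"ty":-0.003,"tz":0.1,"wx":0,"wy":0,"wz":-0.004},{"tx":0,"ty":0,"tz":0.12,"wx":0,"wy":0,"wz":0},{"tx":0,"ty":0,"tz":0.12,"wx":0,"wy":0,"wz":0},{"tx":0,"ty":0,"tz":0.09,"wx":0,"wy":0,"wz":0},{"tx":0,"ty":0,"tz":0.04,"wx":0,"wy":0,"wz":0},{"tx":0,"ty":0,"tz":0,"wx":0,"wy":0,"wz":0},{"tx":0,"ty":0,"tz":0,"wx":0,"wy":0,"wz":0}])

```text
clock: 25.32
tool_pos: [450.4, 339.9, 5.1]
tcp_rot: [1.708, 2.636, 0.0]
force: [0.6, 0.9, -0.3]
width: 0.996
grasp_force: 0.0
```

Call:
play_rows(increments=[{"tx":0,"ty":0,"tz":0,"wx":0,"wy":0,"wz":0},{"tx":0,"ty":0,"tz":0,"wx":0,"wy":0,"wz":0},{"tx":0,"ty":0,"tz":0,"wx":0,"wy":0,"wz":0},{"tx":0,"ty":0,"tz":0,"wx":0,"wy":0,"wz":0},{"tx":0,"ty":0,"tz":0,"wx":0,"wy":0,"wz":0},{"tx":0,"ty":0,"tz":0,"wx":0,"wy":0,"wz":0},{"tx":0,"ty":0,"tz":0,"wx":0,"wy":0,"wz":0}], fingers=0, newtons=50)

```text
clock: 25.9
tool_pos: [450.9, 340.2, 6.2]
tcp_rot: [1.707, 2.636, 0.004]
force: [-1.7, -2.0, 10.4]
width: 0.64
grasp_force: 52.4
```

Call:
play_rows(increments=[{"tx":0,"ty":0,"tz":-0.08,"wx":0,"wy":0,"wz":0},{"tx":0,"ty":0,"tz":-0.12,"wx":0,"wy":0,"wz":0},{"tx":0,"ty":0,"tz":-0.12,"wx":0,"wy":0,"wz":0},{"tx":0,"ty":0,"tz":-0.12,"wx":0,"wy":0,"wz":0.034},{"tx":0,"ty":0,"tz":0,"wx":0,"wy":0,"wz":0.034},{"tx":0,"ty":0,"tz":0,"wx":0,"wy":0,"wz":0.034},{"tx":0,"ty":0,"tz":0,"wx":0,"wy":0,"wz":0.034},{"tx":0,"ty":0,"tz":0,"wx":0,"wy":0,"wz":0.034}])

```text
clock: 26.57
tool_pos: [450.1, 339.8, 137.4]
tcp_rot: [2.348, 2.087, 0.002]
force: [-0.5, -0.6, -1.5]
width: 0.641
grasp_force: 54.9
```

Call:
play_rows(increments=[{"tx":0,"ty":0,"tz":0,"wx":0,"wy":0,"wz":0.034},{"tx":0,"ty":0,"tz":0,"wx":0,"wy":0,"wz":0},{"tx":0,"ty":0,"tz":0,"wx":0,"wy":0,"wz":0}])

```text
clock: 26.82
tool_pos: [450.1, 339.8, 136.9]
tcp_rot: [2.448, 1.969, 0.001]
force: [0.8, -0.5, -2.9]
width: 0.645
grasp_force: 54.9
```

```bash
python3 - <<'E'
from lib import *
s=r.read_state(); print(s["tool_pos"],s["clock"],s["width"]*85,s["grasp_force"],s["force"])
print(delta((504.8,28.3,71.5),77.4))
E
```

```text
[450.10423851 339.75629456 136.88212575] 26.8167 54.799246238717906 54.91740703582764 [ 0.82125401 -0.51178784 -2.92139553]
(array([-0.9752,  0.4003,  0.2175]), array([ 0.0002, -0.0002,  0.0013]))
```

Call:
play_rows(increments=[{"tx":-0.075,"ty":0.03,"tz":0,"wx":0,"wy":0,"wz":0.0013},{"tx":-0.12,"ty":0.05,"tz":0,"wx":0,"wy":0,"wz":0},{"tx":-0.12,"ty":0.05,"tz":0,"wx":0,"wy":0,"wz":0},{"tx":-0.12,"ty":0.05,"tz":0,"wx":0,"wy":0,"wz":0},{"tx":-0.12,"ty":0.05,"tz":0,"wx":0,"wy":0,"wz":0},{"tx":-0.12,"ty":0.05,"tz":0,"wx":0,"wy":0,"wz":0},{"tx":-0.12,"ty":0.05,"tz":0,"wx":0,"wy":0,"wz":0},{"tx":-0.12,"ty":0.05,"tz":0,"wx":0,"wy":0,"wz":0}])

```text
clock: 27.48
tool_pos: [500.5, 44.9, 136.8]
tcp_rot: [2.45, 1.965, 0.001]
force: [0.4, 0.2, -1.9]
width: 0.644
grasp_force: 54.9
```

Call:
play_rows(increments=[{"tx":-0.06,"ty":0.02,"tz":0,"wx":0,"wy":0,"wz":0},{"tx":0,"ty":0,"tz":0.04,"wx":0,"wy":0,"wz":0},{"tx":0,"ty":0,"tz":0.05,"wx":0,"wy":0,"wz":0},{"tx":0,"ty":0,"tz":0,"wx":0,"wy":0,"wz":0},{"tx":0,"ty":0,"tz":0,"wx":0,"wy":0,"wz":0},{"tx":0,"ty":0,"tz":0,"wx":0,"wy":0,"wz":0},{"tx":0,"ty":0,"tz":0,"wx":0,"wy":0,"wz":0}])

```text
clock: 28.07
tool_pos: [502.8, 28.4, 110.1]
tcp_rot: [2.453, 1.962, 0.001]
force: [0.7, 1.2, -1.0]
width: 0.647
grasp_force: 54.8
```

```bash
cat >> lib.py <<'E'
def gaprow(name,zh):
    """grey profile along the middle column with vise y-45 of each row for z=88 and for the held bottom zh"""
    v=View("wrist",name); g=cv2.cvtColor(v.im,cv2.COLOR_BGR2GRAY); ax=np.array([.218,.976]); o=np.array([518,87.3])
    for y in range(150,280,1):
        a=(v.plane([(280,y)],88)[0][:2]-o)@ax; b=(v.plane([(280,y)],zh)[0][:2]-o)@ax
        print(f"{y}:{g[y,278:283].mean():.0f}/{a:.1f}/{b:.1f}",end="  ")
    print()
E
python3 - <<'E'
from lib import *
s=r.read_state(); print(s["tool_pos"],s["clock"]); print(delta((504.8,28.3,71.5),77.4))
gaprow("sA3",s["tool_pos"][2]-6.2)
E
```

```text
[502.76955568  28.39921324 110.0590549 ] 28.0667
(array([0.0011, 0.0065, 0.1285]), array([ 0.0003, -0.0001, -0.0005]))
150:27/-1.2/0.5  151:28/-1.7/0.0  152:35/-2.3/-0.5  153:43/-2.8/-1.0  154:48/-3.4/-1.5  155:49/-3.9/-2.0  156:48/-4.5/-2.5  157:48/-5.1/-3.0  158:49/-5.6/-3.5  159:47/-6.2/-4.0  160:49/-6.7/-4.5  161:49/-7.3/-5.0  162:48/-7.9/-5.5  163:49/-8.4/-6.0  164:48/-9.0/-6.6  165:49/-9.6/-7.1  166:49/-10.1/-7.6  167:50/-10.7/-8.1  168:50/-11.3/-8.6  169:48/-11.8/-9.1  170:48/-12.4/-9.6  171:46/-13.0/-10.2  172:46/-13.6/-10.7  173:47/-14.1/-11.2  174:46/-14.7/-11.7  175:47/-15.3/-12.2  176:48/-15.9/-12.8  177:49/-16.5/-13.3  178:49/-17.0/-13.8  179:50/-17.6/-14.4  180:48/-18.2/-14.9  181:51/-18.8/-15.4  182:49/-19.4/-15.9  183:47/-20.0/-16.5  184:47/-20.6/-17.0  185:46/-21.1/-17.5  186:36/-21.7/-18.1  187:26/-22.3/-18.6  188:19/-22.9/-19.1  189:18/-23.5/-19.7  190:24/-24.1/-20.2  191:27/-24.7/-20.8  192:27/-25.3/-21.3  193:28/-25.9/-21.9  194:33/-26.5/-22.4  195:39/-27.1/-22.9  196:45/-27.7/-23.5  197:47/-28.3/-24.0  198:49/-29.0/-24.6  199:48/-29.6/-25.1  200:48/-30.2/-25.7  
[... 892 characters left out ...]
  245:29/-59.1/-51.8  246:28/-59.7/-52.4  247:29/-60.4/-53.0  248:29/-61.1/-53.6  249:29/-61.8/-54.2  250:28/-62.5/-54.9  251:28/-63.1/-55.5  252:26/-63.8/-56.1  253:27/-64.5/-56.7  254:27/-65.2/-57.3  255:28/-65.9/-58.0  256:28/-66.6/-58.6  257:29/-67.3/-59.2  258:28/-68.0/-59.8  259:30/-68.7/-60.5  260:34/-69.4/-61.1  261:42/-70.1/-61.7  262:46/-70.8/-62.4  263:47/-71.5/-63.0  264:48/-72.2/-63.6  265:46/-72.9/-64.3  266:47/-73.6/-64.9  267:46/-74.3/-65.6  268:46/-75.0/-66.2  269:47/-75.7/-66.8  270:48/-76.4/-67.5  271:45/-77.1/-68.1  272:47/-77.9/-68.8  273:47/-78.6/-69.4  274:46/-79.3/-70.1  275:47/-80.0/-70.7  276:47/-80.7/-71.4  277:48/-81.5/-72.0  278:51/-82.2/-72.7  279:54/-82.9/-73.4
```

Call:
play_rows(increments=[{"tx":0.001,"ty":0.0065,"tz":0,"wx":0,"wy":0,"wz":0},{"tx":0,"ty":0,"tz":0.05,"wx":0,"wy":0,"wz":0},{"tx":0,"ty":0,"tz":0.05,"wx":0,"wy":0,"wz":0},{"tx":0,"ty":0,"tz":0.018,"wx":0,"wy":0,"wz":0},{"tx":0,"ty":0,"tz":0.007,"wx":0,"wy":0,"wz":0},{"tx":0,"ty":0,"tz":0.002,"wx":0,"wy":0,"wz":0},{"tx":0,"ty":0,"tz":0,"wx":0,"wy":0,"wz":0},{"tx":0,"ty":0,"tz":0,"wx":0,"wy":0,"wz":0}])

```text
clock: 28.78
tool_pos: [504.6, 27.9, 72.2]
tcp_rot: [2.454, 1.961, 0.001]
force: [-4.5, -0.0, 5.8]
width: 0.639
grasp_force: 55.8
```

Call:
play_rows(increments=[{"tx":0,"ty":0,"tz":0,"wx":0,"wy":0,"wz":0},{"tx":0,"ty":0,"tz":0,"wx":0,"wy":0,"wz":0},{"tx":0,"ty":0,"tz":0,"wx":0,"wy":0,"wz":0},{"tx":0,"ty":0,"tz":0,"wx":0,"wy":0,"wz":0},{"tx":0,"ty":0,"tz":-0.03,"wx":0,"wy":0,"wz":0},{"tx":0,"ty":0,"tz":-0.1,"wx":0,"wy":0,"wz":0},{"tx":0,"ty":0,"tz":-0.12,"wx":0,"wy":0,"wz":0},{"tx":0.05,"ty":0.005,"tz":0,"wx":0,"wy":0,"wz":0}], fingers=1)

```text
clock: 29.45
tool_pos: [511.2, 40.8, 153.1]
tcp_rot: [2.452, 1.955, 0.009]
force: [0.5, -0.0, 1.1]
width: 1.004
grasp_force: 0.0
```

Call:
play_rows(increments=[{"tx":0.125,"ty":0.01,"tz":0,"wx":0,"wy":0,"wz":0},{"tx":0.125,"ty":0.01,"tz":0,"wx":0,"wy":0,"wz":0},{"tx":0.125,"ty":0.01,"tz":0,"wx":0,"wy":0,"wz":0},{"tx":0.125,"ty":0.01,"tz":0,"wx":0,"wy":0,"wz":0},{"tx":0.125,"ty":0.01,"tz":0,"wx":0,"wy":0,"wz":0},{"tx":0.125,"ty":0.01,"tz":0,"wx":0,"wy":0,"wz":0},{"tx":0.125,"ty":0.01,"tz":0,"wx":0,"wy":0,"wz":0},{"tx":0.125,"ty":0.01,"tz":0,"wx":0,"wy":0,"wz":0}])

```text
clock: 30.12
tool_pos: [599.2, 331.3, 146.9]
tcp_rot: [2.455, 1.96, 0.001]
force: [0.5, -1.2, 0.2]
width: 0.997
grasp_force: 0.0
```

Call:
play_rows(increments=[{"tx":0.021,"ty":0,"tz":0,"wx":0,"wy":0,"wz":-0.033},{"tx":0,"ty":0,"tz":0,"wx":0,"wy":0,"wz":-0.033},{"tx":0,"ty":0,"tz":0,"wx":0,"wy":0,"wz":-0.033},{"tx":0,"ty":0,"tz":0,"wx":0,"wy":0,"wz":-0.033},{"tx":0,"ty":0,"tz":0,"wx":0,"wy":0,"wz":0},{"tx":0,"ty":0,"tz":0,"wx":0,"wy":0,"wz":0},{"tx":0,"ty":0,"tz":0,"wx":0,"wy":0,"wz":0}])

```text
clock: 30.7
tool_pos: [600.4, 335.4, 146.5]
tcp_rot: [2.003, 2.42, 0.0]
force: [-0.4, -0.2, 0.2]
width: 1.001
grasp_force: 0.0
```

```bash
python3 - <<'E'
from lib import *
v,o=saddle("sB"); s=r.read_state(); print(s["tool_pos"],s["clock"])
for q in o:
    if np.hypot(*(q[1]-s["tool_pos"][:2]))<60: print(q,delta((*q[1],4.),q[3]-90 if q[3]>90 else q[3]+90))
g=cv2.cvtColor(v.im,cv2.COLOR_BGR2GRAY)
for x in (262,280,298): print(x,g[165:235,x-1:x+2].mean(1).astype(int).tolist())
for y in (195,202): print(y,g[y-1:y+2,235:325].mean(0).astype(int).tolist())
E
```

```text
[600.404745   335.39258346 146.39352348] 30.75
(array([277., 196.]), array([597.4, 339.2]), array([58., 32.]), np.float64(10.7)) (array([ 0.0143, -0.0075,  0.4746]), array([ 0.    , -0.    ,  0.0005]))
262 [100, 102, 101, 99, 102, 101, 102, 100, 101, 102, 102, 102, 102, 103, 101, 89, 65, 38, 31, 28, 34, 38, 41, 42, 42, 43, 43, 44, 43, 43, 40, 41, 41, 42, 43, 42, 44, 43, 43, 39, 43, 43, 46, 51, 65, 82, 90, 92, 95, 100, 104, 106, 105, 104, 105, 105, 106, 105, 106, 104, 105, 103, 103, 105, 104, 104, 103, 104, 104, 102]
280 [102, 100, 103, 101, 102, 102, 100, 101, 102, 102, 102, 100, 102, 102, 98, 86, 56, 33, 27, 29, 35, 40, 42, 45, 41, 43, 44, 44, 43, 44, 43, 42, 42, 41, 45, 44, 43, 45, 41, 43, 40, 42, 45, 54, 72, 89, 98, 99, 101, 100, 102, 101, 102, 101, 101, 101, 101, 104, 103, 105, 103, 101, 101, 105, 103, 102, 105, 101, 102, 103]
298 [103, 103, 103, 104, 102, 104, 104, 101, 102, 100, 100, 99, 100, 97, 91, 68, 42, 33, 27, 29, 31, 32, 38, 41, 41, 43, 42, 41, 42, 42, 43, 44, 43, 41, 41, 42, 44, 41, 41, 42, 43, 43, 43, 45, 46, 46, 49, 66, 86, 98, 100, 100, 100, 99, 99, 100, 101, 98, 100, 100, 98, 100, 98, 98, 99, 99, 106, 113, 119, 120]
195 [102, 103, 103, 100, 99, 103, 104, 105, 103, 102, 95, 83, 61, 45, 42, 42, 43, 43, 44, 46, 43, 42, 43, 41, 36, 37, 38, 43, 43, 44, 43, 43, 42, 44, 43, 45, 45, 43, 44, 41, 41, 43, 44, 42, 43, 42, 44, 42, 43, 44, 42, 44, 43, 42, 44, 41, 45, 40, 38, 39, 40, 42, 43, 44, 42, 43, 43, 42, 45, 42, 44, 52, 72, 89, 98, 96, 96, 97, 99, 98, 99, 102, 101, 102, 100, 103, 102, 101, 100, 101]
202 [103, 103, 102, 102, 101, 103, 105, 103, 102, 102, 100, 88, 71, 51, 43, 40, 43, 42, 42, 41, 42, 43, 44, 42, 40, 37, 41, 44, 44, 45, 44, 43, 43, 43, 47, 43, 46, 45, 43, 45, 43, 43, 44, 45, 42, 42, 45, 45, 44, 44, 44, 46, 44, 43, 44, 45, 43, 42, 40, 38, 39, 43, 42, 41, 44, 43, 43, 44, 44, 43, 45, 56, 73, 90, 98, 97, 98, 99, 99, 101, 103, 102, 103, 102, 103, 101, 102, 102, 102, 101]
```

Call:
play_rows(increments=[{"tx":0.017,"ty":-0.006,"tz":0.1,"wx":0,"wy":0,"wz":-0.002},{"tx":0,"ty":0,"tz":0.12,"wx":0,"wy":0,"wz":0},{"tx":0,"ty":0,"tz":0.12,"wx":0,"wy":0,"wz":0},{"tx":0,"ty":0,"tz":0.09,"wx":0,"wy":0,"wz":0},{"tx":0,"ty":0,"tz":0.042,"wx":0,"wy":0,"wz":0},{"tx":0,"ty":0,"tz":0,"wx":0,"wy":0,"wz":0},{"tx":0,"ty":0,"tz":0,"wx":0,"wy":0,"wz":0}])

```text
clock: 31.33
tool_pos: [598.1, 340.3, 5.5]
tcp_rot: [1.992, 2.429, 0.001]
force: [0.5, 0.0, -0.3]
width: 0.998
grasp_force: 0.0
```

Call:
play_rows(increments=[{"tx":0,"ty":0,"tz":0,"wx":0,"wy":0,"wz":0},{"tx":0,"ty":0,"tz":0,"wx":0,"wy":0,"wz":0},{"tx":0,"ty":0,"tz":0,"wx":0,"wy":0,"wz":0},{"tx":0,"ty":0,"tz":0,"wx":0,"wy":0,"wz":0},{"tx":0,"ty":0,"tz":0,"wx":0,"wy":0,"wz":0},{"tx":0,"ty":0,"tz":0,"wx":0,"wy":0,"wz":0},{"tx":0,"ty":0,"tz":0,"wx":0,"wy":0,"wz":0}], fingers=0, newtons=50)

```text
clock: 31.92
tool_pos: [598.5, 340.5, 6.7]
tcp_rot: [1.99, 2.429, 0.004]
force: [-0.7, -0.3, 9.0]
width: 0.649
grasp_force: 52.5
```

Call:
play_rows(increments=[{"tx":0,"ty":0,"tz":-0.08,"wx":0,"wy":0,"wz":0},{"tx":0,"ty":0,"tz":-0.12,"wx":0,"wy":0,"wz":0},{"tx":0,"ty":0,"tz":-0.12,"wx":0,"wy":0,"wz":0},{"tx":0,"ty":0,"tz":-0.12,"wx":0,"wy":0,"wz":0.033},{"tx":0,"ty":0,"tz":0,"wx":0,"wy":0,"wz":0.033},{"tx":0,"ty":0,"tz":0,"wx":0,"wy":0,"wz":0.033},{"tx":0,"ty":0,"tz":0,"wx":0,"wy":0,"wz":0.033},{"tx":0,"ty":0,"tz":0,"wx":0,"wy":0,"wz":0}])

```text
clock: 32.58
tool_pos: [597.7, 340.2, 137.6]
tcp_rot: [2.454, 1.961, 0.002]
force: [0.8, -0.6, -2.4]
width: 0.644
grasp_force: 54.6
```

Call:
play_rows(increments=[{"tx":0,"ty":0,"tz":0,"wx":0,"wy":0,"wz":0},{"tx":0,"ty":0,"tz":0,"wx":0,"wy":0,"wz":0}])

```text
clock: 32.75
tool_pos: [597.6, 340.1, 136.9]
tcp_rot: [2.445, 1.972, 0.001]
force: [-0.6, 0.1, -1.8]
width: 0.647
grasp_force: 54.6
```

```bash
python3 - <<'E'
from lib import *
s=r.read_state(); print(s["tool_pos"],s["clock"],s["width"]*85,s["grasp_force"],s["force"])
print(delta((499.9,5.5,71.5),77.4))
E
```

```text
[597.63995258 340.14471736 136.86565591] 32.75 54.98136279662236 54.60106551647186 [-0.59142646  0.06133755 -1.81738868]
(array([-1.1592, -0.0824,  0.2176]), array([ 0.0001, -0.0001,  0.0021]))
```

Call:
play_rows(increments=[{"tx":-0.1,"ty":-0.01,"tz":0,"wx":0,"wy":0,"wz":0.002},{"tx":-0.125,"ty":-0.009,"tz":0,"wx":0,"wy":0,"wz":0},{"tx":-0.125,"ty":-0.009,"tz":0,"wx":0,"wy":0,"wz":0},{"tx":-0.125,"ty":-0.009,"tz":0,"wx":0,"wy":0,"wz":0},{"tx":-0.125,"ty":-0.009,"tz":0,"wx":0,"wy":0,"wz":0},{"tx":-0.125,"ty":-0.009,"tz":0,"wx":0,"wy":0,"wz":0},{"tx":-0.125,"ty":-0.009,"tz":0,"wx":0,"wy":0,"wz":0},{"tx":-0.125,"ty":-0.009,"tz":0,"wx":0,"wy":0,"wz":0}])

```text
clock: 33.42
tool_pos: [510.9, 58.3, 136.7]
tcp_rot: [2.452, 1.964, 0.001]
force: [2.0, -0.7, -2.2]
width: 0.645
grasp_force: 54.6
```

Call:
play_rows(increments=[{"tx":-0.125,"ty":-0.009,"tz":0,"wx":0,"wy":0,"wz":0},{"tx":-0.06,"ty":0,"tz":0,"wx":0,"wy":0,"wz":0},{"tx":0,"ty":0,"tz":0.04,"wx":0,"wy":0,"wz":0},{"tx":0,"ty":0,"tz":0.05,"wx":0,"wy":0,"wz":0},{"tx":0,"ty":0,"tz":0,"wx":0,"wy":0,"wz":0},{"tx":0,"ty":0,"tz":0,"wx":0,"wy":0,"wz":0},{"tx":0,"ty":0,"tz":0,"wx":0,"wy":0,"wz":0},{"tx":0,"ty":0,"tz":0,"wx":0,"wy":0,"wz":0}])

```text
clock: 34.08
tool_pos: [497.3, 6.3, 110.4]
tcp_rot: [2.453, 1.961, 0.001]
force: [-0.6, -1.0, -2.6]
width: 0.646
grasp_force: 54.5
```

```bash
python3 - <<'E'
from lib import *
s=r.read_state(); print(s["tool_pos"],s["clock"]); print(delta((499.9,5.5,71.5),77.4))
gaprow("sB3",s["tool_pos"][2]-6.4)
v=View.load("sB3");cv2.imwrite("pics/sB3z.png",cv2.resize(np.clip((v.im[100:400,130:430].astype(float)/255)**.5*300,0,255).astype(np.uint8),None,fx=2,fy=2))
E
```

```text
[497.26219542   6.3499909  110.3956498 ] 34.0833
(array([-0.0009,  0.0091,  0.1297]), array([ 0.0003, -0.0001, -0.0006]))
150:49/-23.9/-22.2  151:43/-24.5/-22.7  152:30/-25.0/-23.2  153:23/-25.6/-23.7  154:26/-26.1/-24.2  155:33/-26.7/-24.7  156:41/-27.3/-25.2  157:47/-27.8/-25.7  158:48/-28.4/-26.2  159:49/-28.9/-26.8  160:49/-29.5/-27.3  161:50/-30.1/-27.8  162:47/-30.6/-28.3  163:50/-31.2/-28.8  164:49/-31.8/-29.3  165:50/-32.3/-29.8  166:48/-32.9/-30.3  167:49/-33.5/-30.8  168:50/-34.0/-31.4  169:50/-34.6/-31.9  170:49/-35.2/-32.4  171:50/-35.8/-32.9  172:48/-36.3/-33.4  173:48/-36.9/-34.0  174:48/-37.5/-34.5  175:47/-38.1/-35.0  176:47/-38.7/-35.5  177:48/-39.2/-36.1  178:47/-39.8/-36.6  179:49/-40.4/-37.1  180:49/-41.0/-37.6  181:50/-41.6/-38.2  182:48/-42.2/-38.7  183:50/-42.8/-39.2  184:50/-43.4/-39.8  185:49/-43.9/-40.3  186:48/-44.5/-40.8  187:47/-45.1/-41.4  188:46/-45.7/-41.9  189:37/-46.3/-42.5  190:26/-46.9/-43.0  191:20/-47.5/-43.5  192:22/-48.1/-44.1  193:26/-48.7/-44.6  194:28/-49.3/-45.2  195:36/-49.9/-45.7  196:47/-50.5/-46.3  197:55/-51.2/-46.8  198:54/-51.8/-47.4
[... 942 characters left out ...]
-81.9/-74.6  246:28/-82.6/-75.2  247:27/-83.3/-75.8  248:28/-84.0/-76.4  249:28/-84.7/-77.1  250:29/-85.3/-77.7  251:28/-86.0/-78.3  252:28/-86.7/-78.9  253:28/-87.4/-79.5  254:29/-88.1/-80.2  255:29/-88.8/-80.8  256:29/-89.5/-81.4  257:28/-90.2/-82.0  258:29/-90.9/-82.7  259:33/-91.6/-83.3  260:42/-92.3/-83.9  261:47/-93.0/-84.6  262:48/-93.7/-85.2  263:47/-94.4/-85.8  264:48/-95.1/-86.5  265:46/-95.8/-87.1  266:48/-96.5/-87.7  267:47/-97.2/-88.4  268:49/-97.9/-89.0  269:46/-98.6/-89.7  270:48/-99.3/-90.3  271:46/-100.1/-91.0  272:47/-100.8/-91.6  273:47/-101.5/-92.3  274:50/-102.2/-92.9  275:49/-102.9/-93.6  276:49/-103.7/-94.2  277:50/-104.4/-94.9  278:54/-105.1/-95.5  279:56/-105.9/-96.2
```

View pics/sB3z.png

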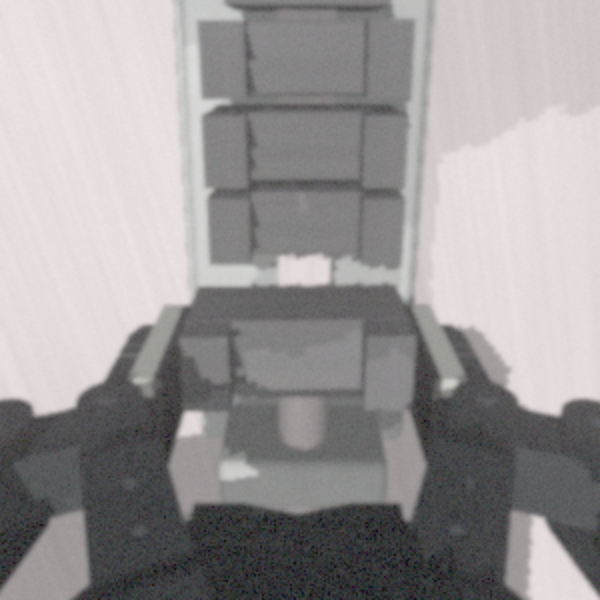

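Call:
play_rows(increments=[{"tx":-0.004,"ty":0.009,"tz":0,"wx":0,"wy":0,"wz":0},{"tx":0,"ty":0,"tz":0.05,"wx":0,"wy":0,"wz":0},{"tx":0,"ty":0,"tz":0.05,"wx":0,"wy":0,"wz":0},{"tx":0,"ty":0,"tz":0.018,"wx":0,"wy":0,"wz":0},{"tx":0,"ty":0,"tz":0.007,"wx":0,"wy":0,"wz":0},{"tx":0,"ty":0,"tz":0.003,"wx":0,"wy":0,"wz":0},{"tx":0,"ty":0,"tz":0,"wx":0,"wy":0,"wz":0},{"tx":0,"ty":0,"tz":0,"wx":0,"wy":0,"wz":0}])

```text
clock: 34.8
tool_pos: [499.3, 4.4, 72.7]
tcp_rot: [2.454, 1.961, 0.0]
force: [-10.7, 0.8, 17.1]
width: 0.643
grasp_force: 56.7
```

Call:
play_rows(increments=[{"tx":0,"ty":0,"tz":0,"wx":0,"wy":0,"wz":0},{"tx":0,"ty":0,"tz":0,"wx":0,"wy":0,"wz":0},{"tx":0,"ty":0,"tz":0,"wx":0,"wy":0,"wz":0},{"tx":0,"ty":0,"tz":0,"wx":0,"wy":0,"wz":0},{"tx":0,"ty":0,"tz":-0.03,"wx":0,"wy":0,"wz":0},{"tx":0,"ty":0,"tz":-0.12,"wx":0,"wy":0,"wz":0},{"tx":0,"ty":0,"tz":-0.12,"wx":0,"wy":0,"wz":0},{"tx":0,"ty":0,"tz":-0.06,"wx":0,"wy":0,"wz":0}], fingers=1)

```text
clock: 35.47
tool_pos: [500.0, 4.3, 174.7]
tcp_rot: [2.453, 1.959, 0.004]
force: [0.2, 0.2, 1.5]
width: 0.997
grasp_force: 0.0
```

Call:
play_rows(increments=[{"tx":-0.08,"ty":-0.005,"tz":0,"wx":0,"wy":0,"wz":0},{"tx":-0.11,"ty":-0.007,"tz":0,"wx":0,"wy":0,"wz":0},{"tx":-0.11,"ty":-0.007,"tz":0,"wx":0,"wy":0,"wz":0},{"tx":-0.11,"ty":-0.007,"tz":0,"wx":0,"wy":0,"wz":0},{"tx":-0.11,"ty":-0.007,"tz":0,"wx":0,"wy":0,"wz":0},{"tx":0,"ty":0,"tz":0,"wx":0,"wy":0,"wz":0},{"tx":0,"ty":0,"tz":0,"wx":0,"wy":0,"wz":0},{"tx":0,"ty":0,"tz":0,"wx":0,"wy":0,"wz":0}])

```text
clock: 36.13
tool_pos: [455.1, -145.4, 170.6]
tcp_rot: [2.456, 1.959, 0.001]
force: [1.1, 0.3, -1.4]
width: 0.997
grasp_force: 0.0
```

```bash
python3 - <<'E'
from lib import *
v=View("wrist","wg"); s=r.read_state(); print(s["tool_pos"],s["clock"]); print(delta((455,-146.5,91.3),77.4))
h=cv2.cvtColor(v.im,cv2.COLOR_BGR2HSV); m=cv2.inRange(h,(3,120,30),(18,255,255))
for q in cv2.findContours(m,0,2)[0]:
    if cv2.contourArea(q)>100:
        R_=cv2.minAreaRect(q); print(R_, v.plane([R_[0]],106).round(1))
E
```

```text
[ 455.20712567 -144.97730972  170.46687879] 36.1833
(array([-0.0052,  0.0004,  0.2639]), array([ 0.0001, -0.0001, -0.0009]))
((363.6376037597656, 344.4463195800781), (14.664251327514648, 26.379268646240234), 34.99202346801758) [[ 501.7 -271.9  106. ]]
((277.5, 221.0), (70.0, 19.0), 90.0) [[ 453.8 -143.   106. ]]
```

Call:
play_rows(increments=[{"tx":-0.005,"ty":-0.005,"tz":0.08,"wx":0,"wy":0,"wz":0},{"tx":0,"ty":0,"tz":0.1,"wx":0,"wy":0,"wz":0},{"tx":0,"ty":0,"tz":0.06,"wx":0,"wy":0,"wz":0},{"tx":0,"ty":0,"tz":0.024,"wx":0,"wy":0,"wz":0},{"tx":0,"ty":0,"tz":0,"wx":0,"wy":0,"wz":0},{"tx":0,"ty":0,"tz":0,"wx":0,"wy":0,"wz":0}])

```text
clock: 36.68
tool_pos: [453.7, -146.3, 91.7]
tcp_rot: [2.454, 1.961, 0.0]
force: [-0.3, 0.1, 0.5]
width: 1.0
grasp_force: 0.0
```

Call:
play_rows(increments=[{"tx":0,"ty":0,"tz":0,"wx":0,"wy":0,"wz":0},{"tx":0,"ty":0,"tz":0,"wx":0,"wy":0,"wz":0},{"tx":0,"ty":0,"tz":0,"wx":0,"wy":0,"wz":0},{"tx":0,"ty":0,"tz":0,"wx":0,"wy":0,"wz":0},{"tx":0,"ty":0,"tz":0,"wx":0,"wy":0,"wz":0},{"tx":0,"ty":0,"tz":0,"wx":0,"wy":0,"wz":0},{"tx":0,"ty":0,"tz":0,"wx":0,"wy":0,"wz":0},{"tx":0,"ty":0,"tz":0,"wx":0,"wy":0,"wz":0}], fingers=0, newtons=40)

```text
clock: 37.35
tool_pos: [453.3, -146.8, 91.1]
tcp_rot: [2.455, 1.96, 0.0]
force: [1.2, 0.3, 2.8]
width: 0.172
grasp_force: 39.0
```

Call:
play_rows(increments=[{"tx":0,"ty":0.0491,"tz":-0.006,"wx":0,"wy":0,"wz":0},{"tx":0,"ty":0.0476,"tz":0.0132,"wx":0,"wy":0,"wz":0},{"tx":0,"ty":0.0389,"tz":0.0305,"wx":0,"wy":0,"wz":0},{"tx":0,"ty":0.0243,"tz":0.043,"wx":0,"wy":0,"wz":0}])

```text
clock: 37.68
tool_pos: [499.7, -157.4, 66.1]
tcp_rot: [-2.453, -1.959, 0.003]
force: [-16.0, 1.7, 0.1]
width: 0.168
grasp_force: 40.7
```

Call:
play_rows(increments=[{"tx":0,"ty":0.006,"tz":0.0491,"wx":0,"wy":0,"wz":0},{"tx":0,"ty":-0.0132,"tz":0.0476,"wx":0,"wy":0,"wz":0},{"tx":0,"ty":-0.0305,"tz":0.0389,"wx":0,"wy":0,"wz":0},{"tx":0,"ty":-0.043,"tz":0.0243,"wx":0,"wy":0,"wz":0}])

```text
clock: 38.02
tool_pos: [476.0, -151.9, 18.0]
tcp_rot: [-2.454, -1.96, 0.001]
force: [-2.0, 2.4, 22.9]
width: 0.165
grasp_force: 42.8
```

Call:
play_rows(increments=[{"tx":0,"ty":-0.0491,"tz":0.004,"wx":0,"wy":0,"wz":0},{"tx":0,"ty":-0.0476,"tz":-0.0132,"wx":0,"wy":0,"wz":0},{"tx":0,"ty":-0.0389,"tz":-0.0305,"wx":0,"wy":0,"wz":0},{"tx":0,"ty":-0.0243,"tz":-0.043,"wx":0,"wy":0,"wz":0}])

```text
clock: 38.35
tool_pos: [428.3, -141.0, 42.9]
tcp_rot: [-2.454, -1.959, 0.001]
force: [10.4, -1.8, -4.8]
width: 0.169
grasp_force: 40.6
```

Call:
play_rows(increments=[{"tx":0,"ty":-0.006,"tz":-0.0491,"wx":0,"wy":0,"wz":0},{"tx":0,"ty":0.0132,"tz":-0.0476,"wx":0,"wy":0,"wz":0},{"tx":0,"ty":0.0305,"tz":-0.0389,"wx":0,"wy":0,"wz":0},{"tx":0,"ty":0.043,"tz":-0.0223,"wx":0,"wy":0,"wz":0}])

```text
clock: 38.68
tool_pos: [452.8, -146.6, 91.5]
tcp_rot: [-2.455, -1.96, 0.001]
force: [-2.1, -0.4, -12.6]
width: 0.171
grasp_force: 40.2
```

Call:
play_rows(increments=[{"tx":0,"ty":0.0491,"tz":-0.006,"wx":0,"wy":0,"wz":0},{"tx":0,"ty":0,"tz":0,"wx":0,"wy":0,"wz":0},{"tx":0,"ty":0,"tz":0,"wx":0,"wy":0,"wz":0}])

```text
clock: 38.93
tool_pos: [467.9, -150.1, 92.5]
tcp_rot: [2.454, 1.96, 0.0]
force: [2.4, -2.9, -0.3]
width: 0.174
grasp_force: 41.7
```

Call:
play_rows(increments=[{"tx":0,"ty":0.0238,"tz":0.005,"wx":0,"wy":0,"wz":0},{"tx":0,"ty":0.0238,"tz":0.0082,"wx":0,"wy":0,"wz":0},{"tx":0,"ty":0,"tz":0,"wx":0,"wy":0,"wz":0},{"tx":0,"ty":0,"tz":0,"wx":0,"wy":0,"wz":0}])

```text
clock: 39.27
tool_pos: [481.5, -153.2, 88.3]
tcp_rot: [-2.455, -1.96, 0.0]
force: [1.4, -3.3, -5.7]
width: 0.171
grasp_force: 41.2
```

Call:
play_rows(increments=[{"tx":0,"ty":0.0195,"tz":0.0135,"wx":0,"wy":0,"wz":0},{"tx":0,"ty":0,"tz":0,"wx":0,"wy":0,"wz":0},{"tx":0,"ty":0,"tz":0,"wx":0,"wy":0,"wz":0}])

```text
clock: 39.52
tool_pos: [487.1, -154.5, 84.5]
tcp_rot: [-2.455, -1.96, 0.0]
force: [-0.1, -3.6, -4.6]
width: 0.166
grasp_force: 41.2
```

Call:
play_rows(increments=[{"tx":0,"ty":0.0182,"tz":0.017,"wx":0,"wy":0,"wz":0},{"tx":0,"ty":0,"tz":0,"wx":0,"wy":0,"wz":0},{"tx":0,"ty":0,"tz":0,"wx":0,"wy":0,"wz":0}])

```text
clock: 39.77
tool_pos: [492.2, -155.6, 79.4]
tcp_rot: [-2.455, -1.96, 0.001]
force: [-3.7, -3.9, -3.5]
width: 0.167
grasp_force: 41.4
```

Call:
play_rows(increments=[{"tx":0,"ty":0.0144,"tz":0.0203,"wx":0,"wy":0,"wz":0},{"tx":0,"ty":0,"tz":0,"wx":0,"wy":0,"wz":0},{"tx":0,"ty":0,"tz":0,"wx":0,"wy":0,"wz":0}])

```text
clock: 40.02
tool_pos: [496.2, -156.5, 73.6]
tcp_rot: [-2.454, -1.96, 0.001]
force: [-7.6, -3.6, 2.8]
width: 0.169
grasp_force: 42.0
```

Call:
play_rows(increments=[{"tx":0,"ty":0.0095,"tz":0.0227,"wx":0,"wy":0,"wz":0},{"tx":0,"ty":0,"tz":0,"wx":0,"wy":0,"wz":0},{"tx":0,"ty":0,"tz":0,"wx":0,"wy":0,"wz":0}])

```text
clock: 40.27
tool_pos: [499.0, -157.2, 67.2]
tcp_rot: [-2.455, -1.96, 0.001]
force: [-10.4, -1.7, 9.1]
width: 0.172
grasp_force: 42.6
```

Call:
play_rows(increments=[{"tx":0,"ty":0.004,"tz":0.0238,"wx":0,"wy":0,"wz":0},{"tx":0,"ty":0,"tz":0,"wx":0,"wy":0,"wz":0},{"tx":0,"ty":0,"tz":0,"wx":0,"wy":0,"wz":0}])

```text
clock: 40.52
tool_pos: [500.6, -157.6, 60.7]
tcp_rot: [2.454, 1.96, 0.0]
force: [-9.4, -2.2, 15.7]
width: 0.171
grasp_force: 43.3
```

```bash
python3 - <<'E'
from lib import *
v=View("wrist","wh"); g=cv2.cvtColor(v.im,cv2.COLOR_BGR2GRAY)
ax=np.array([.218,.976]); xx=np.array([.976,-.218]); o=np.array([518,87.3])
def prof(x,z):
    out=[]
    for s in np.arange(2,-130,-1.5):
        p=v.proj([[*(o+ax*s+xx*x),z]])[0]; i,j=int(round(p[1])),int(round(p[0])); out.append(f"{s:.0f}:{g[i,j-1:j+2].mean():.0f}" if 0<=i<420 else "-")
    print(x,z,*out)
prof(0,88); prof(-21,96); prof(-12,84)
h=cv2.cvtColor(v.im,cv2.COLOR_BGR2HSV); m=cv2.inRange(h,(3,120,30),(18,255,255))
for q in cv2.findContours(m,0,2)[0]:
    if cv2.contourArea(q)>60:
        R_=cv2.minAreaRect(q); print(R_, v.plane([R_[0]],75).round(1), v.plane([R_[0]],90).round(1))
print(v.proj([[*(o),84],[*(o-80*ax),84]]))
E
```

```text
0 88 - - - - - - - - - - - - - - - - - - - - - - - - - - - - - - - - - - - - - - - - - - - - - - - - - - - - - - - - - - - - - - - - - - - - - - - - - - - - - - - - - - - - - - - -128:119
-21 96 - - - - - - - - - - - - - - - - - - - - - - - - - - - - - - - - - - - - - - - - - - - - - - - - - - - - - - - - - - - - - - - - - - - - - - - - - - - - - - - - - - - - - - - -
-12 84 - - - - - - - - - - - - - - - - - - - - - - - - - - - - - - - - - - - - - - - - - - - - - - - - - - - - - - - - - - - - - - - - - - - - - - - - - - - - - - - - - - - - - - -127:111 -128:112
((278.0, 273.5), (32.0, 107.0), 0.0) [[ 500.  -154.4   75. ]] [[ 501.9 -145.9   90. ]]
[[ 115.98056729 -659.42934617]
 [ 160.00114713 -178.12720369]]
```

Call:
play_rows(increments=[{"tx":0,"ty":0,"tz":0.02,"wx":0,"wy":0,"wz":0},{"tx":0,"ty":0,"tz":0,"wx":0,"wy":0,"wz":0},{"tx":0,"ty":0,"tz":0,"wx":0,"wy":0,"wz":0}])

```text
clock: 40.82
tool_pos: [501.2, -157.8, 55.3]
tcp_rot: [2.453, 1.959, 0.001]
force: [-8.4, -0.9, 21.5]
width: 0.165
grasp_force: 43.9
```

```bash
python3 - <<'E'
from lib import *
t=View("top","top3"); s=View("side","side3")
for v in (t,s):
    g=cv2.cvtColor(v.im,cv2.COLOR_BGR2GRAY)
    ax=np.array([.218,.976]); xx=np.array([.976,-.218]); o=np.array([518,87.3])
    for x,z in((0,88),(-21,96),(21,96),(-18,84)):
        out=[]
        for q in np.arange(4,-130,-2):
            p=v.proj([[*(o+ax*q+xx*x),z]]).astype(np.float32)[0]; out.append(f"{q:.0f}:{cv2.getRectSubPix(g,(1,1),(float(p[0]),float(p[1])))[0,0]}")
        print(x,z,*out)
E
```

```text
0 88 4:64 2:65 0:65 -2:66 -4:66 -6:64 -8:64 -10:64 -12:65 -14:65 -16:65 -18:66 -20:65 -22:65 -24:65 -26:64 -28:63 -30:63 -32:63 -34:63 -36:61 -38:60 -40:62 -42:64 -44:64 -46:63 -48:62 -50:62 -52:62 -54:61 -56:59 -58:60 -60:63 -62:63 -64:62 -66:63 -68:62 -70:62 -72:61 -74:60 -76:54 -78:55 -80:57 -82:60 -84:61 -86:60 -88:60 -90:60 -92:60 -94:59 -96:59 -98:60 -100:66 -102:83 -104:101 -106:111 -108:113 -110:113 -112:113 -114:113 -116:113 -118:113 -120:112 -122:112 -124:113 -126:114 -128:113
-21 96 4:63 2:64 0:63 -2:63 -4:63 -6:65 -8:63 -10:64 -12:64 -14:65 -16:64 -18:64 -20:63 -22:63 -24:63 -26:63 -28:63 -30:64 -32:63 -34:63 -36:63 -38:63 -40:63 -42:62 -44:63 -46:63 -48:64 -50:63 -52:62 -54:62 -56:61 -58:61 -60:62 -62:61 -64:63 -66:61 -68:61 -70:61 -72:61 -74:60 -76:53 -78:45 -80:46 -82:51 -84:56 -86:60 -88:61 -90:59 -92:60 -94:61 -96:62 -98:63 -100:61 -102:60 -104:61 -106:67 -108:80 -110:93 -112:103 -114:113 -116:118 -118:119 -120:119 -122:121 -124:119 -126:119 -128:117
21 96 4:65 2:63 0:63 -2:63 -4:63 -6:63 -8:63 -10:64 -12:63 -14:63 -16:63 -18:62 -20:63 -22:63 -24:63 -26:63 -28:63 -30
[... 2121 characters left out ...]
:112 -80:118 -82:121 -84:124 -86:125 -88:126 -90:127 -92:128 -94:130 -96:132 -98:132 -100:132 -102:130 -104:129 -106:128 -108:126 -110:124 -112:120 -114:115 -116:110 -118:111 -120:117 -122:122 -124:123 -126:124 -128:125
-18 84 4:62 2:58 0:58 -2:57 -4:55 -6:57 -8:59 -10:65 -12:70 -14:72 -16:74 -18:73 -20:71 -22:71 -24:72 -26:72 -28:72 -30:71 -32:71 -34:71 -36:70 -38:70 -40:70 -42:71 -44:72 -46:74 -48:73 -50:72 -52:71 -54:72 -56:72 -58:73 -60:73 -62:72 -64:73 -66:74 -68:74 -70:74 -72:73 -74:70 -76:72 -78:73 -80:74 -82:74 -84:73 -86:72 -88:72 -90:71 -92:71 -94:73 -96:76 -98:80 -100:83 -102:84 -104:86 -106:87 -108:88 -110:88 -112:88 -114:89 -116:90 -118:93 -120:95 -122:95 -124:94 -126:95 -128:95
```

Call:
play_rows(increments=[{"tx":0,"ty":0,"tz":0.015,"wx":0,"wy":0,"wz":0},{"tx":0,"ty":0,"tz":0,"wx":0,"wy":0,"wz":0},{"tx":0,"ty":0,"tz":0,"wx":0,"wy":0,"wz":0}])

```text
clock: 41.17
tool_pos: [501.2, -157.7, 51.2]
tcp_rot: [2.453, 1.959, 0.002]
force: [-10.4, 0.8, 27.1]
width: 0.165
grasp_force: 44.5
```

Call:
play_rows(increments=[{"tx":0,"ty":0,"tz":0,"wx":0,"wy":0,"wz":0},{"tx":0,"ty":0,"tz":0,"wx":0,"wy":0,"wz":0},{"tx":0,"ty":0,"tz":0,"wx":0,"wy":0,"wz":0},{"tx":0,"ty":0,"tz":0,"wx":0,"wy":0,"wz":0},{"tx":0,"ty":0,"tz":0,"wx":0,"wy":0,"wz":0},{"tx":0,"ty":0,"tz":0,"wx":0,"wy":0,"wz":0}], fingers=1)

```text
clock: 41.67
tool_pos: [500.7, -157.4, 49.0]
tcp_rot: [-2.455, -1.96, -0.0]
force: [-0.3, -0.3, -0.2]
width: 0.996
grasp_force: 0.0
```

Call:
play_rows(increments=[{"tx":0,"ty":0,"tz":-0.06,"wx":0,"wy":0,"wz":0},{"tx":0,"ty":0,"tz":-0.12,"wx":0,"wy":0,"wz":0},{"tx":0,"ty":0,"tz":-0.12,"wx":0,"wy":0,"wz":0},{"tx":0,"ty":0,"tz":-0.12,"wx":0,"wy":0,"wz":0},{"tx":0,"ty":0,"tz":-0.08,"wx":0,"wy":0,"wz":0},{"tx":0,"ty":0,"tz":0,"wx":0,"wy":0,"wz":0},{"tx":0,"ty":0,"tz":0,"wx":0,"wy":0,"wz":0}])

```text
clock: 42.25
tool_pos: [501.2, -157.7, 200.2]
tcp_rot: [2.453, 1.959, 0.002]
force: [-0.7, -1.1, -0.5]
width: 1.001
grasp_force: 0.0
```

```bash
python3 - <<'E'
from lib import *
v=View("wrist","wi"); s=r.read_state(); print(s["tool_pos"],s["clock"])
h=cv2.cvtColor(v.im,cv2.COLOR_BGR2HSV); m=cv2.inRange(h,(3,120,30),(18,255,255)); m[330:]=0
for q in cv2.findContours(m,0,2)[0]:
    if cv2.contourArea(q)>60:
        R_=cv2.minAreaRect(q); print(R_, v.plane([R_[0]],75).round(1), v.plane([R_[0]],60).round(1))
t=View("top","top4"); 
for q in cv2.findContours(((t.im[:,250:320].min(2)>t.im[:,250:320].max(2)-35)&(t.im[:,250:320].mean(2)>150)).astype(np.uint8)[100:200],0,2)[0]:
    if cv2.contourArea(q)>100:
        R_=cv2.minAreaRect(q+np.array([250,100])); print("guide",R_,t.plane([R_[0]],24),t.plane(cv2.boxPoints(R_),24)[:,:2].round(0).tolist())
print(delta((500,30,220),77.4))
E
```

```text
[ 500.64417789 -157.42763058  198.83092041] 42.3
((327.5, 321.0), (31.0, 16.0), -0.0) [[ 522.7 -303.2   75. ]] [[ 523.  -315.6   60. ]]
((268.0, 202.5), (59.0, 16.0), 90.0) [[ 490.4 -156.3   75. ]] [[ 488.9 -160.5   60. ]]
guide ((287.0184631347656, 156.51995849609375), (7.456026077270508, 39.24021911621094), 2.2025980949401855) [[699.82185816  36.84991804  24.        ]] [[649.0, 48.0], [752.0, 45.0], [751.0, 26.0], [648.0, 29.0]]
(array([ 0.6086, -0.1395, -0.0725]), array([-0.0004, -0.0001, -0.001 ]))
```

Call:
play_rows(increments=[{"tx":0.097,"ty":0.063,"tz":0,"wx":0,"wy":0,"wz":0},{"tx":0.097,"ty":0.063,"tz":0,"wx":0,"wy":0,"wz":0},{"tx":0.097,"ty":0.063,"tz":0,"wx":0,"wy":0,"wz":0},{"tx":0.097,"ty":0.063,"tz":0,"wx":0,"wy":0,"wz":0},{"tx":0.097,"ty":0.063,"tz":0,"wx":0,"wy":0,"wz":0},{"tx":0.097,"ty":0.063,"tz":0,"wx":0,"wy":0,"wz":0},{"tx":0.097,"ty":0.063,"tz":0,"wx":0,"wy":0,"wz":0},{"tx":0.097,"ty":0.063,"tz":0,"wx":0,"wy":0,"wz":0}])

```text
clock: 43.02
tool_pos: [700.2, 37.6, 197.1]
tcp_rot: [-2.453, -1.959, 0.003]
force: [0.2, -0.8, 0.4]
width: 1.001
grasp_force: 0.0
```

Call:
play_rows(increments=[{"tx":0,"ty":0,"tz":0,"wx":0,"wy":0,"wz":0.037},{"tx":0,"ty":0,"tz":0,"wx":0,"wy":0,"wz":0.037},{"tx":0,"ty":0,"tz":0,"wx":0,"wy":0,"wz":0.037},{"tx":0,"ty":0,"tz":0,"wx":0,"wy":0,"wz":0.037},{"tx":0,"ty":0,"tz":0,"wx":0,"wy":0,"wz":0.037},{"tx":0,"ty":0,"tz":0,"wx":0,"wy":0,"wz":0.037},{"tx":0,"ty":0,"tz":0,"wx":0,"wy":0,"wz":0.037},{"tx":0,"ty":0,"tz":0,"wx":0,"wy":0,"wz":0.037}])

```text
clock: 43.68
tool_pos: [699.2, 36.1, 197.1]
tcp_rot: [-3.074, -0.642, 0.004]
force: [0.4, 0.1, -1.0]
width: 1.004
grasp_force: 0.0
```

Call:
play_rows(increments=[{"tx":0,"ty":0,"tz":0,"wx":0,"wy":0,"wz":0.037},{"tx":0,"ty":0,"tz":0,"wx":0,"wy":0,"wz":0.037},{"tx":0,"ty":0,"tz":0,"wx":0,"wy":0,"wz":0.037},{"tx":0,"ty":0,"tz":0,"wx":0,"wy":0,"wz":0.034},{"tx":0,"ty":0,"tz":0,"wx":0,"wy":0,"wz":0},{"tx":0,"ty":0,"tz":0,"wx":0,"wy":0,"wz":0},{"tx":0,"ty":0,"tz":0,"wx":0,"wy":0,"wz":0}])

```text
clock: 44.27
tool_pos: [699.5, 36.1, 198.2]
tcp_rot: [-3.141, 0.053, 0.002]
force: [0.2, 0.6, 0.2]
width: 0.997
grasp_force: 0.0
```

```bash
python3 - <<'E'
from lib import *
v=View("wrist","wj"); s=r.read_state(); print(s["tool_pos"],s["clock"],s["joints"][5])
im=v.im.astype(int); m=((im.max(2)-im.min(2)<45)&(im.mean(2)>150)).astype(np.uint8)
for q in cv2.findContours(m,0,2)[0]:
    if cv2.contourArea(q)>300:
        R_=cv2.minAreaRect(q); B=v.plane(cv2.boxPoints(R_),24); print(R_,v.plane([R_[0]],24)[0].round(1),B[:,:2].round(1).tolist())
E
```

```text
[699.53500451  36.10351834 198.41332041] 44.3167 1.5470080084673083
((278.1045837402344, 185.45138549804688), (95.04727935791016, 20.59660530090332), 88.26429748535156) [702.3  36.7  24. ] [[754.0, 47.4], [753.9, 25.5], [645.2, 24.9], [645.2, 49.1]]
```

Call:
play_rows(increments=[{"tx":0,"ty":-0.002,"tz":0.1,"wx":0,"wy":0,"wz":-0.008},{"tx":0,"ty":0,"tz":0.12,"wx":0,"wy":0,"wz":0},{"tx":0,"ty":0,"tz":0.12,"wx":0,"wy":0,"wz":0},{"tx":0,"ty":0,"tz":0.12,"wx":0,"wy":0,"wz":0},{"tx":0,"ty":0,"tz":0.1,"wx":0,"wy":0,"wz":0},{"tx":0,"ty":0,"tz":0.05,"wx":0,"wy":0,"wz":0},{"tx":0,"ty":0,"tz":0.02,"wx":0,"wy":0,"wz":0},{"tx":0,"ty":0,"tz":0,"wx":0,"wy":0,"wz":0}])

```text
clock: 44.98
tool_pos: [699.0, 36.7, 8.6]
tcp_rot: [-3.141, 0.018, 0.004]
force: [0.6, -0.0, 0.5]
width: 0.999
grasp_force: 0.0
```

Call:
play_rows(increments=[{"tx":0,"ty":0,"tz":0,"wx":0,"wy":0,"wz":0},{"tx":0,"ty":0,"tz":0,"wx":0,"wy":0,"wz":0}])

```text
clock: 45.15
tool_pos: [700.6, 36.7, 11.9]
tcp_rot: [3.142, -0.019, 0.004]
force: [0.2, 0.2, 0.9]
width: 0.998
grasp_force: 0.0
```

Call:
play_rows(increments=[{"tx":0,"ty":0,"tz":0,"wx":0,"wy":0,"wz":0},{"tx":0,"ty":0,"tz":0,"wx":0,"wy":0,"wz":0},{"tx":0,"ty":0,"tz":0,"wx":0,"wy":0,"wz":0},{"tx":0,"ty":0,"tz":0,"wx":0,"wy":0,"wz":0},{"tx":0,"ty":0,"tz":0,"wx":0,"wy":0,"wz":0},{"tx":0,"ty":0,"tz":0,"wx":0,"wy":0,"wz":0},{"tx":0,"ty":0,"tz":0,"wx":0,"wy":0,"wz":0},{"tx":0,"ty":0,"tz":0,"wx":0,"wy":0,"wz":0}], fingers=0, newtons=60)

```text
clock: 45.82
tool_pos: [699.9, 36.7, 10.5]
tcp_rot: [-3.141, 0.02, -0.001]
force: [-1.3, 0.9, 5.7]
width: 0.261
grasp_force: 60.5
```

Call:
play_rows(increments=[{"tx":0,"ty":0,"tz":-0.06,"wx":0,"wy":0,"wz":0},{"tx":0,"ty":0,"tz":-0.12,"wx":0,"wy":0,"wz":0},{"tx":0,"ty":0,"tz":-0.12,"wx":0,"wy":0,"wz":0},{"tx":0,"ty":0,"tz":-0.12,"wx":0,"wy":0,"wz":0},{"tx":0,"ty":0,"tz":-0.06,"wx":0,"wy":0,"wz":-0.036},{"tx":0,"ty":0,"tz":0,"wx":0,"wy":0,"wz":-0.036},{"tx":0,"ty":0,"tz":0,"wx":0,"wy":0,"wz":-0.036},{"tx":0,"ty":0,"tz":0,"wx":0,"wy":0,"wz":-0.036}])

```text
clock: 46.48
tool_pos: [699.6, 36.7, 154.0]
tcp_rot: [-3.064, -0.694, 0.0]
force: [-0.3, 0.3, -2.2]
width: 0.259
grasp_force: 59.6
```

Call:
play_rows(increments=[{"tx":0,"ty":0,"tz":0,"wx":0,"wy":0,"wz":-0.036},{"tx":0,"ty":0,"tz":0,"wx":0,"wy":0,"wz":-0.036},{"tx":0,"ty":0,"tz":0,"wx":0,"wy":0,"wz":-0.036},{"tx":0,"ty":0,"tz":0,"wx":0,"wy":0,"wz":-0.036},{"tx":0,"ty":0,"tz":0,"wx":0,"wy":0,"wz":-0.036},{"tx":0,"ty":0,"tz":0,"wx":0,"wy":0,"wz":-0.036},{"tx":0,"ty":0,"tz":0,"wx":0,"wy":0,"wz":-0.036},{"tx":0,"ty":0,"tz":0,"wx":0,"wy":0,"wz":-0.036}])

```text
clock: 47.15
tool_pos: [699.5, 36.7, 153.6]
tcp_rot: [-2.452, -1.963, 0.001]
force: [0.4, -0.3, -2.3]
width: 0.266
grasp_force: 59.6
```

Call:
play_rows(increments=[{"tx":0,"ty":0,"tz":0,"wx":0,"wy":0,"wz":0},{"tx":0,"ty":0,"tz":0,"wx":0,"wy":0,"wz":0}])

```text
clock: 47.32
tool_pos: [699.5, 36.7, 153.7]
tcp_rot: [-2.461, -1.952, 0.001]
force: [0.2, 0.4, -2.8]
width: 0.265
grasp_force: 59.6
```

```bash
python3 - <<'E'
from lib import *
s=r.read_state(); print(s["tool_pos"],s["clock"],s["width"]*85,s["grasp_force"],s["force"])
print(delta((509.2,49.3,150),77.4))
E
```

```text
[699.54277582  36.67948312 153.67610071] 47.3167 22.51081203524896 59.57253098487854 [ 0.21257861  0.37817326 -2.80058   ]
(array([-0.1036, -0.6274,  0.0127]), array([-0.0002, -0.    , -0.0032]))
```

Call:
play_rows(increments=[{"tx":-0.0136,"ty":-0.0674,"tz":0,"wx":0,"wy":0,"wz":-0.003},{"tx":-0.018,"ty":-0.115,"tz":0,"wx":0,"wy":0,"wz":0},{"tx":-0.018,"ty":-0.115,"tz":0,"wx":0,"wy":0,"wz":0},{"tx":-0.018,"ty":-0.115,"tz":0,"wx":0,"wy":0,"wz":0},{"tx":-0.018,"ty":-0.115,"tz":0,"wx":0,"wy":0,"wz":0},{"tx":-0.018,"ty":-0.1,"tz":0,"wx":0,"wy":0,"wz":0},{"tx":0,"ty":0,"tz":0.07,"wx":0,"wy":0,"wz":0},{"tx":0,"ty":0,"tz":0.069,"wx":0,"wy":0,"wz":0}])

```text
clock: 47.98
tool_pos: [508.7, 47.2, 113.5]
tcp_rot: [2.451, 1.961, 0.005]
force: [1.2, -1.1, -2.8]
width: 0.259
grasp_force: 59.8
```

Call:
play_rows(increments=[{"tx":0,"ty":0,"tz":0,"wx":0,"wy":0,"wz":0},{"tx":0,"ty":0,"tz":0,"wx":0,"wy":0,"wz":0},{"tx":0,"ty":0,"tz":0,"wx":0,"wy":0,"wz":0},{"tx":0,"ty":0,"tz":0,"wx":0,"wy":0,"wz":0}])

```text
clock: 48.32
tool_pos: [509.9, 47.0, 113.5]
tcp_rot: [2.449, 1.966, 0.002]
force: [-0.1, 0.2, -1.8]
width: 0.259
grasp_force: 59.7
```

```bash
python3 - <<'E'
from lib import *
v=View("wrist","wk"); s=r.read_state(); print(s["tool_pos"],s["clock"],s["force"])
print(delta((509.2,49.3,97.5),77.4))
g=cv2.cvtColor(v.im,cv2.COLOR_BGR2GRAY); ax=np.array([.218,.976]); xx=np.array([.976,-.218]); o=np.array([518,87.3])
# columns across the vise at horn-top height, s along; and guide front edges
for y in (150,170,190,210,230,245): print(y,g[y-1:y+2,200:360].mean(0).astype(int).tolist())
print("px of s,x=-28,-16,16,28 @z96"); 
for q in (-5,-10,-30): print(q,v.proj([[*(o+ax*q+xx*x),96] for x in (-28,-16,16,28)]).round(0).tolist())
E
```

```text
[509.84722187  46.98771554 113.33391825] 48.3667 [ 0.4117783   0.47561567 -2.21655556]
(array([ 0.007 , -0.0038,  0.0528]), array([ 0.0004, -0.0001,  0.0007]))
150 [119, 117, 117, 118, 119, 119, 119, 117, 118, 118, 118, 118, 119, 119, 115, 107, 96, 94, 91, 85, 86, 91, 92, 93, 94, 94, 96, 97, 102, 102, 104, 105, 106, 107, 108, 106, 106, 101, 87, 61, 45, 43, 42, 43, 41, 42, 43, 43, 45, 43, 42, 42, 45, 42, 41, 43, 43, 43, 43, 43, 44, 43, 44, 44, 45, 41, 43, 44, 43, 43, 43, 45, 44, 45, 44, 44, 42, 44, 44, 43, 42, 44, 43, 41, 42, 42, 42, 43, 45, 42, 43, 44, 44, 44, 42, 43, 43, 43, 43, 44, 43, 42, 43, 43, 44, 41, 43, 42, 43, 44, 42, 43, 43, 42, 41, 42, 43, 57, 77, 83, 87, 87, 85, 86, 89, 86, 86, 87, 84, 87, 86, 86, 85, 82, 77, 68, 61, 64, 71, 80, 89, 96, 97, 97, 96, 97, 96, 98, 100, 100, 101, 101, 100, 98, 98, 98, 101, 102, 102, 100]
170 [120, 121, 121, 121, 119, 121, 121, 119, 118, 120, 120, 119, 119, 118, 119, 117, 111, 100, 94, 88, 86, 91, 100, 106, 106, 107, 106, 106, 106, 108, 108, 106, 106, 105, 105, 104, 105, 106, 96, 79, 55, 44, 42, 43, 43, 42, 41, 41, 41, 43, 45, 59, 83, 112, 130,
[... 2957 characters left out ...]
40, 139, 141, 141, 139, 140, 141, 141, 142, 141, 143, 142, 145, 144, 142, 141, 139, 139, 138, 139, 138, 139, 138, 140, 139, 138, 141, 141, 143, 145, 144, 145, 145, 147, 145, 145, 144, 143, 139, 139, 135, 125, 94, 54, 33, 29, 32, 38, 41, 43, 41, 42, 41, 42, 40, 42, 43, 45, 43, 44, 42, 41, 43, 48, 62, 78, 82, 80, 76, 67, 66, 74, 76, 85, 96, 102, 101, 100, 104, 109, 115, 117, 117, 119, 120, 121, 117, 118, 120, 119, 120, 119, 119, 119, 121, 121, 120, 119, 120, 121]
px of s,x=-28,-16,16,28 @z96
-5 [[229.0, 193.0], [251.0, 193.0], [307.0, 193.0], [328.0, 193.0]]
-10 [[230.0, 201.0], [251.0, 201.0], [307.0, 201.0], [328.0, 201.0]]
-30 [[232.0, 234.0], [252.0, 234.0], [306.0, 234.0], [326.0, 234.0]]
```

Call:
play_rows(increments=[{"tx":0.006,"ty":-0.001,"tz":0.01,"wx":0,"wy":0,"wz":0},{"tx":0,"ty":0,"tz":0.015,"wx":0,"wy":0,"wz":0},{"tx":0,"ty":0,"tz":0.01,"wx":0,"wy":0,"wz":0},{"tx":0,"ty":0,"tz":0.007,"wx":0,"wy":0,"wz":0},{"tx":0,"ty":0,"tz":0.005,"wx":0,"wy":0,"wz":0},{"tx":0,"ty":0,"tz":0,"wx":0,"wy":0,"wz":0},{"tx":0,"ty":0,"tz":0,"wx":0,"wy":0,"wz":0},{"tx":0,"ty":0,"tz":0,"wx":0,"wy":0,"wz":0}])

```text
clock: 49.03
tool_pos: [509.2, 48.9, 98.5]
tcp_rot: [-2.449, -1.968, -0.0]
force: [-4.7, 0.6, 6.2]
width: 0.265
grasp_force: 60.7
```

Call:
play_rows(increments=[{"tx":0,"ty":0,"tz":0.003,"wx":0,"wy":0,"wz":0},{"tx":0,"ty":0,"tz":0,"wx":0,"wy":0,"wz":0},{"tx":0,"ty":0,"tz":0,"wx":0,"wy":0,"wz":0}])

```text
clock: 49.28
tool_pos: [509.3, 48.9, 98.4]
tcp_rot: [2.449, 1.968, 0.001]
force: [-9.9, 0.5, 18.6]
width: 0.265
grasp_force: 62.4
```

Call:
play_rows(increments=[{"tx":0,"ty":0,"tz":-0.003,"wx":0,"wy":0,"wz":0},{"tx":0,"ty":0,"tz":0,"wx":0,"wy":0,"wz":0}])

```text
clock: 49.45
tool_pos: [509.5, 48.8, 98.5]
tcp_rot: [2.449, 1.968, 0.001]
force: [-3.3, 0.6, 6.7]
width: 0.263
grasp_force: 61.0
```

Call:
play_rows(increments=[{"tx":0,"ty":0,"tz":0,"wx":0,"wy":0,"wz":0},{"tx":0,"ty":0,"tz":0,"wx":0,"wy":0,"wz":0},{"tx":0,"ty":0,"tz":0,"wx":0,"wy":0,"wz":0},{"tx":0,"ty":0,"tz":0,"wx":0,"wy":0,"wz":0},{"tx":0,"ty":0,"tz":0,"wx":0,"wy":0,"wz":0},{"tx":0,"ty":0,"tz":0,"wx":0,"wy":0,"wz":0}], fingers=1)

```text
clock: 49.95
tool_pos: [509.3, 48.9, 98.2]
tcp_rot: [-2.449, -1.968, 0.0]
force: [0.4, 0.5, -0.3]
width: 1.001
grasp_force: 0.0
```

Call:
play_rows(increments=[{"tx":0,"ty":0,"tz":-0.03,"wx":0,"wy":0,"wz":0},{"tx":0,"ty":0,"tz":-0.1,"wx":0,"wy":0,"wz":0},{"tx":0,"ty":0,"tz":-0.12,"wx":0,"wy":0,"wz":0},{"tx":0,"ty":0,"tz":-0.12,"wx":0,"wy":0,"wz":0},{"tx":0,"ty":0,"tz":-0.05,"wx":0,"wy":0,"wz":0},{"tx":0,"ty":0,"tz":0,"wx":0,"wy":0,"wz":0},{"tx":0,"ty":0,"tz":0,"wx":0,"wy":0,"wz":0},{"tx":0,"ty":0,"tz":0,"wx":0,"wy":0,"wz":0}])

```text
clock: 50.62
tool_pos: [509.0, 48.8, 223.9]
tcp_rot: [-2.448, -1.968, 0.001]
force: [0.3, 0.5, -0.3]
width: 1.0
grasp_force: 0.0
```

```bash
python3 - <<'E'
from lib import *
v=View("wrist","wl"); s=r.read_state(); print(s["tool_pos"],s["clock"])
c=np.clip((v.im[50:350,150:450].astype(float)/255)**.55*300,0,255).astype(np.uint8)
t=View("top","top5"); d=np.clip((t.im[190:270,230:490].astype(float)/255)**.6*280,0,255).astype(np.uint8)
a=cv2.resize(c,(460,460)); b=cv2.resize(d,(780,240),interpolation=cv2.INTER_CUBIC)[:, 340:]
b=cv2.resize(d[:, :],(340,105)); k=np.zeros((460,800,3),np.uint8); k[:,:460]=a; k[:105,460:]=b
rst=cv2.resize(d[:,150:],(330,240)); k[110:350,465:795]=rst
cv2.imwrite("pics/fin.png",k)
E
```

```text
[508.87442453  48.86861533 223.43875675] 50.6667
```

View pics/fin.png

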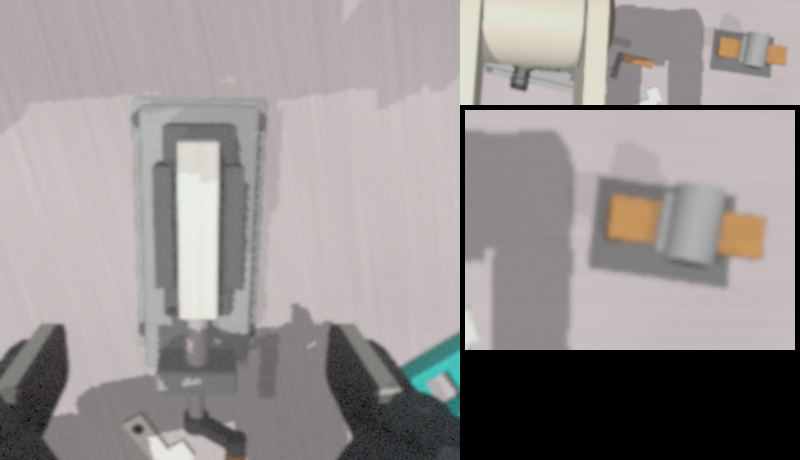

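```bash
python3 -c "
from station import r
print(r.job_done())"
```

```text
the job is handed in; nothing more can be done
None
```

I handed the job in at about 51 s: the shell stands foot down on the rest, all four saddles are gripped in a row on the bar, and the guide lies in their grooves. The jaw's clamping force could not be read directly; the crank stopped where the gap matches the row's 80 mm and did not turn under about 27 N at the handle.

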